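# Ready the capsule press and plate the biscuits

## Robot

A 6-joint arm with a two-finger parallel gripper is mounted at the origin on the work surface. World frame = base frame: x ahead of the robot, y to its left, z up, the work surface at z = 0. Lengths are in m, angles in rad, forces in N, time in s.
With the tool pointing down it reaches from about 0.25 to 0.725 m from the base axis. Payload 4 kg.
Tool frame: the origin (TCP) lies midway between the tips of the shut fingers; the grasp point (between the pads) lies 19 mm behind it; y points along the fingers, z is the direction in which the jaws open and shut, and the axes are right-handed (so a half turn about y gives the same grasp; the last joint's range is limited). The gripper opens to 85 mm and grips with 20 to 120 N. Pads are 22 mm wide; open, the fingers measure 114 mm over their backs; the gripper's body (76 mm by 85 mm) begins 54 mm behind the grasp point. The pads swing forward as they close: fully open they stand 13 mm farther back than shut.
Start: joints at [-1.21, 0.241, 0.005, 1.335, 0, 1.571], TCP at [0.177, -0.468, 0.231] pointing down, gripper open.
Joint ranges: [-2.72, 2.72], [-1.05, 1.87], [-1.09, 1.28], [-1.99, 2.15], [-1.42, 1.44], [-3.14, 3.14]. Speed limits (rad/s): [2.79, 2.79, 3.14, 3.14, 3.14, 3.14].

## Interface

Orientations are given as a unit quaternion [x, y, z, w].
In Python, from workcell import bot gives the robot as it stands. The module is installed in compiled form; this text tells all that it offers.
- The arm moves only by the shell command python3 -m handwheel 'ROWS' [OPENING]. ROWS is JSON, a list of rows, each a list of 6 numbers: the shift along the tool's x, y, z in units of 25 mm (1.0 is 25 mm), then the turn, a rotation vector about the tool's x, y, z in units of 10 degrees (1.0 is 10 degrees). A call has exactly 5 rows; each row is the pose to reach, as a shift and turn from the pose commanded when the call began, along the tool's axes at that moment; what a row does not reach only later rows make up. A row lasts 1/8 s, in which the tool goes at most 62.5 mm and 10.7 degrees, less where a joint would pass 70% of its speed; a pose out of reach is approached as far as the arm can. A call with a gripper value outside its range is refused whole. OPENING is the gripper command: -1 is shut, 1 is fully open, values between are in proportion, set as the call begins (- or left out, the last holds). The fingers move at their own pace and stop on an object; the grip force is fixed at half the most. Time passes only in rows, so rows that repeat a pose let the fingers close, or fill a call up. It gives the time, the measured TCP pose, the force and the opening at its end, in the units of the state.
- bot.get_obs(): the state, without advancing time (a new reading comes with each control period).
- bot.camera(name): name is "scene" or "side" or "wrist"; returns a dict with "color" (420x560x3 uint8, red, green, blue), "fx", "fy", "cx", "cy" (pixels), "rvec" (rotation vector, rad) and "tvec" (3), from world to camera coordinates, as OpenCV has them. Camera axes: x right, y down, z forward; pixel columns grow to the right and rows downward; lengths in m; the calibration is good to about 2 mm. The wrist camera is an equidistant fisheye: a pixel r from the principal point sees the ray r / f radians off the axis. A picture is of the moment at which its call begins. There is no depth.
- bot.job_done(): hands the job in, once; it reports no verdict.
The state is a dict: "clock": time; "joint_pos": joint angles; "joint_vel": joint speeds; "tau": joint torques, N m; "eef_pos": TCP position; "tool_rot": TCP orientation; "ft_force": force on the tool from outside, world axes, zero at the start; "ft_torque": the same for the moment, N m; "grip_width": finger opening in m.
Only numpy, scipy, OpenCV 4.12 (cv2) and the standard library are available. Lean on these libraries where they do the work, as an engineer would, in place of code of your own. Each camera call takes 0.05 s, during which the arm holds its last target.

## Task

Get coffee ready for the next game: swing the press's clamp right up, drop the used capsule from its cradle into the grey tub, stand the fresh capsule in the cradle and close the clamp down fully so that it drives the capsule home. Also lay all the biscuits on the round tray as one neat stack, flat and centred on the tray. Leave the cup and the dice where they are.

Things in the scene. Friction and masses are not known exactly. Their poses are not given: they have to be found in the camera images.
- press: manual coffee-capsule press, fixed to the table: dark steel base 225 x 150 x 20 mm (x, y, z) carrying an aluminium cradle block 110 x 110 mm whose top is 80 mm above the table, and two hinge posts 135 mm high at the +x edge (x +88 mm, y +-67 mm). Origin at the table directly below the cradle hole; x points from the clamp's bar towards its hinge (away from the robot, give or take the yaw), z up.
- cradle (a point): centre of the mouth of the cradle's round hole, at the block's top face (80 mm above the table), axes as the press. Hole 46 mm in diameter with a 3 mm chamfer. Its floor is a spring plate: a capsule standing on it has its shoulder 8 mm above the block's top; it takes about 3 N to start and 6 N to push it down until the shoulder meets the block (home). The clamp must hold it there.
- clamp (a joint): angle of the hinged clamp, rad: 0 = fully closed (arms level), 1.75 = fully open (arms just past upright). The hinge is stiff (about 0.6 N m) and stays at any angle where it is left, also against the spring. It starts part open, over the used capsule. At 0 its pressing plate (50 mm along the arms, 88 mm from the hinge) is about level on top of a capsule that is home.
- clamp_bar (a point): middle of the clamp's round wooden cross bar, 14 mm thick, its axis along the press's y, 108 mm free between the two arms, 178 mm from the hinge axis. It can be pinched from above across its thickness (fingers closing along the press's x) and turns in the fingers. Between the bar and the pressing plate there is a gap of 58 mm.
- clamp_hinge (a point): middle of the clamp's hinge axis: 88 mm from the press's origin along its x, 125 mm above the table; axis along the press's y. The bar's place at angle q is 178 mm * (-cos q, 0, sin q) from here, in the press's axes.
- used_capsule: used capsule, bare aluminium, standing upright in the cradle on its spring plate at the start. Round: lower stem 40 mm in diameter and 34 mm high, then a shoulder and an upper part 54 mm in diameter, 38 mm high; 72 mm in all, about 90 g. Origin at the centre of its underside, z up along its axis.
- fresh_capsule: fresh capsule of the same shape and size (stem 40 mm across and 34 mm high, upper part 54 mm across and 38 mm high, origin at the centre of the underside, z up its axis), about 110 g, standing upright on the table, stem down.
- biscuit1: hard round biscuit, golden brown, 60 mm in diameter, 16 mm thick, about 40 g, lying flat on the table. Origin at the centre of its underside. All biscuits are alike; two to four of the four are there (None when absent).
- biscuit2: hard round biscuit, golden brown, 60 mm in diameter, 16 mm thick, about 40 g, lying flat on the table. Origin at the centre of its underside. All biscuits are alike; two to four of the four are there (None when absent).
- biscuit3: hard round biscuit, golden brown, 60 mm in diameter, 16 mm thick, about 40 g, lying flat on the table. Origin at the centre of its underside. All biscuits are alike; two to four of the four are there (None when absent).
- biscuit4: hard round biscuit, golden brown, 60 mm in diameter, 16 mm thick, about 40 g, lying flat on the table. Origin at the centre of its underside. All biscuits are alike; two to four of the four are there (None when absent).
- tray: round aluminium tray, fixed, 156 mm across, floor 4 mm above the table, lip 9 mm high, with a circle 66 mm across engraved at its middle. Origin at its centre, at the table.
- tub: open grey plastic tub for used capsules, fixed, 140 x 140 mm outside, walls 5 mm thick and 55 mm high, floor 5 mm thick. Origin at the centre of its underside, z up, x and y along its sides.
- cup: bystander: cobalt ceramic espresso cup, 62 mm across, 60 mm high, beyond the press and the tray. Origin at the centre of its underside.
- die1: bystander: white die, 20 mm, in front of the press. Origin at the centre of its underside.
- die2: bystander: white die, 20 mm, in front of the press. Origin at the centre of its underside.
Mind the look-alikes: they are no part of the job. Leave any purple look-alike of the used_capsule alone.

How it is judged:
On the way, in this order (a step that is already met when the one before it is completed fails the run):
1. the clamp is swung open (past 1.3 rad) (value of joint clamp above 1.3 rad), for 0.2 s.
2. the used capsule is in the tub (x of used_capsule in the frame of tub between -0.068 and 0.068 m and y of used_capsule in the frame of tub between -0.068 and 0.068 m and height (world z) of used_capsule below 0.06 m), for 0.2 s.
3. the fresh capsule stands in the cradle under the open clamp (value of joint clamp above 1.3 rad and horizontal distance between fresh_capsule and cradle below 0.007 m and z of fresh_capsule in the frame of cradle below -0.018 m and angle between fresh_capsule's own z axis and vertical below 0.12 rad and contact force between fresh_capsule and the fingers below 0.1 N), for 0.2 s.
4. the clamp is closed and has driven the capsule home (horizontal distance between fresh_capsule and cradle below 0.007 m and z of fresh_capsule in the frame of cradle below -0.03 m and angle between fresh_capsule's own z axis and vertical below 0.12 rad and value of joint clamp below 0.07 rad), for 0.3 s.
At the end, for the whole second after the job is handed in: Fresh capsule upright in the cradle within 7 mm of its axis, shoulder under 4 mm above the block; clamp below 0.07 rad; used capsule in the tub; every biscuit there is flat (within 0.1 rad), at rest and within 12 mm of the tray's centre, as one stack (all of step 2 and all of step 4 and horizontal distance between each of biscuit1, biscuit2, biscuit3, biscuit4 and tray below 0.012 m and angle between each of biscuit1, biscuit2, biscuit3, biscuit4's own z axis and vertical below 0.1 rad and linear speed of each of biscuit1, biscuit2, biscuit3, biscuit4 below 0.02 m/s); the robot touches nothing.
It fails at once if the cup is knocked over or pushed more than 30 mm (angle between cup's own z axis and vertical above 0.6 rad or distance of cup from where it was at the start of the episode above 0.03 m).
It fails at once if a die is pushed more than 30 mm (distance of any of die1, die2 from where it was at the start of the episode above 0.03 m).
Of biscuit1, biscuit2, biscuit3, biscuit4 only 2 to 4 are there at a start; the rules pass over those that are not, and their reading is None.
At some moment in a run one of biscuit1, biscuit2, biscuit3, biscuit4 may be knocked a few centimetres aside while the robot is not near it.
It also fails if it takes over 210 s, if anything falls off the work surface, if the arm or the gripper's body presses on something with over 40 N, if the wrist force passes 120 N, or if a joint passes its speed limit or range.

## Working session

There is one attempt and no reset: what is moved stays moved. The work goes in short steps, Python scripts to look and compute and a shell command to move; the robot and the scene stay as the last step left them, time stands still between calls to the robot, and variables do not carry over. Pictures are saved under pics/ and viewed, and the job is handed in when it is done.

```bash
mkdir -p pics; cat > h.py <<'E'
import numpy as np, cv2
from scipy.spatial.transform import Rotation as R
from workcell import bot
def snap(n,f):
    c=bot.camera(n); cv2.imwrite('pics/'+f,cv2.cvtColor(c['color'],cv2.COLOR_RGB2BGR)); 
    np.savez('pics/'+f[:-4]+'.npz',**c); return c
def load(f): 
    d=np.load('pics/'+f); return {k:d[k] for k in d.files}
def K(c): return np.array([[c['fx'],0,c['cx']],[0,c['fy'],c['cy']],[0,0,1.]],float)
def proj(c,P):
    P=np.atleast_2d(np.array(P,float)); return cv2.projectPoints(P,np.array(c['rvec'],float),np.array(c['tvec'],float),K(c),None)[0].reshape(-1,2)
def ray(c,u,v,fish=False):
    Rm=cv2.Rodrigues(np.array(c['rvec'],float))[0]; C=-Rm.T@np.array(c['tvec'],float)
    x=(u-c['cx'])/c['fx'];y=(v-c['cy'])/c['fy']
    if fish:
        r=np.hypot(x,y); s=np.sin(r)/r if r>1e-9 else 1; d=np.array([x*s,y*s,np.cos(r)])
    else: d=np.array([x,y,1.])
    return C,Rm.T@d
def at(c,u,v,z,fish=False):
    C,d=ray(c,u,v,fish); return C+d*(z-C[2])/d[2]
def go(target,yaw=None):
    """rows units from present (measured) pose to target tcp"""
    o=bot.get_obs(); q=R.from_quat(o['tool_rot']); 
    return q.inv().apply(np.array(target)-o['eef_pos'])/0.025
E
python3 - <<'E'
from h import *
for n in ['scene','side','wrist']:
    c=snap(n,n+'0.png'); print(n,c['fx'],c['cx'],c['cy'],c['rvec'],c['tvec'])
o=bot.get_obs(); print(o); print(R.from_quat(o['tool_rot']).as_matrix())
E
```

```text
scene 504.51709285156716 285.8132072448135 209.8447003682061 [ 0.93893525  2.30950403 -1.2365583 ] [ 0.40443871 -0.12257288  1.53354361]
side 391.9766148662861 281.7107152044524 215.4746154351533 [ 2.29945292 -0.31039259  0.15569891] [-0.5095054   0.16131441  0.86191445]
wrist 325.19226210127806 284.7132652177062 215.89606033724272 [-2.36780456  1.63543138  0.2572253 ] [-0.4981039  -0.04045805  0.38193345]
{'clock': 0.15, 'joint_pos': array([-1.21001101e+00,  2.41280307e-01,  4.01281059e-03,  1.33522027e+00,
       -2.11473770e-06,  1.57080249e+00]), 'joint_vel': array([-0.0010101 , -0.00162777,  0.00481793, -0.00133473,  0.00061121,
        0.00060297]), 'tau': array([ 6.27646677e-04, -3.72634864e+01,  2.52638465e+01,  1.23487035e-02,
       -3.07610969e-05, -7.86183545e-07]), 'eef_pos': array([ 0.17632812, -0.46734415,  0.23058934]), 'tool_rot': array([-0.12697202,  0.6962211 , -0.69504475,  0.12675596]), 'ft_force': array([ 0.22774196,  0.34432567, -0.72141797]), 'ft_torque': array([ 0.0106629 , -0.02212882, -0.02071709]), 'grip_width': 0.08554388517704622}
[[-9.35622062e-01 -5.99071950e-04  3.53002829e-01]
 [-3.53003338e-01  1.58179745e-03 -9.35620725e-01]
 [ 2.12515598e-06 -9.99998570e-01 -1.69143899e-03]]
```

View pics/scene0.png

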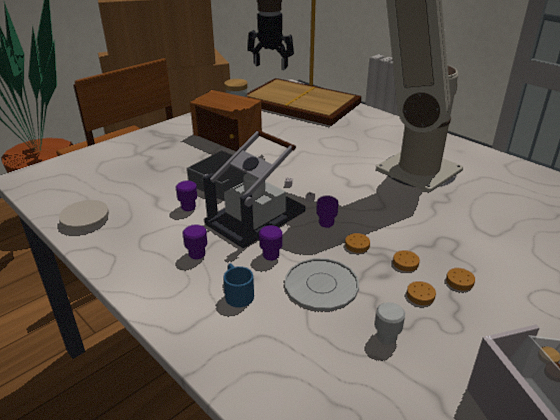

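View pics/side0.png

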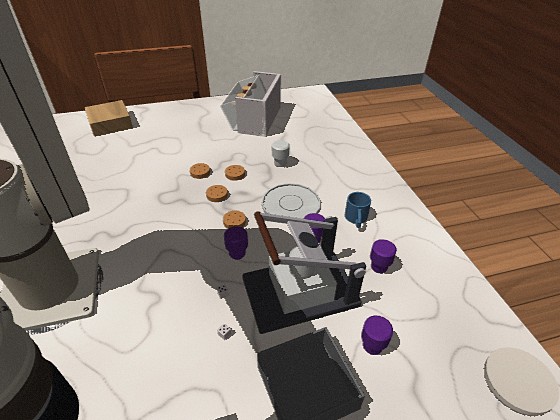

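View pics/wrist0.png

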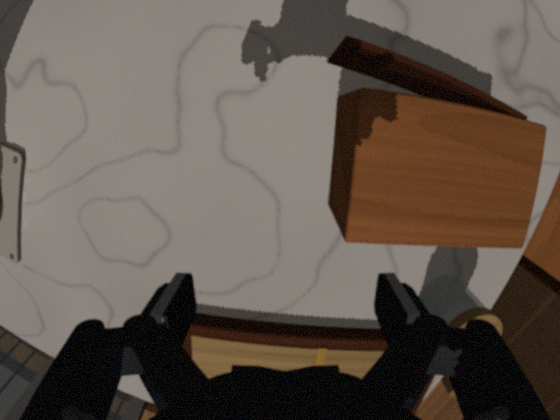

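```bash
python3 - <<'E'
from h import *
s=cv2.imread('pics/scene0.png'); d=cv2.imread('pics/side0.png')
a=cv2.resize(s[120:270,170:345],None,fx=4,fy=4,interpolation=cv2.INTER_CUBIC); cv2.imwrite('pics/a.png',a[:600])
b=cv2.resize(s[190:370,340:480],None,fx=3,fy=3,interpolation=cv2.INTER_CUBIC)
e=cv2.resize(d[130:270,180:300],None,fx=3,fy=3,interpolation=cv2.INTER_CUBIC)
cv2.imwrite('pics/b.png',np.hstack([b,cv2.copyMakeBorder(e,0,540-420,0,0,0)]))
a=cv2.resize(d[195:345,215:400],None,fx=4,fy=4,interpolation=cv2.INTER_CUBIC); cv2.imwrite('pics/c.png',a)
E
```

```text
(no output)
```

View pics/a.png

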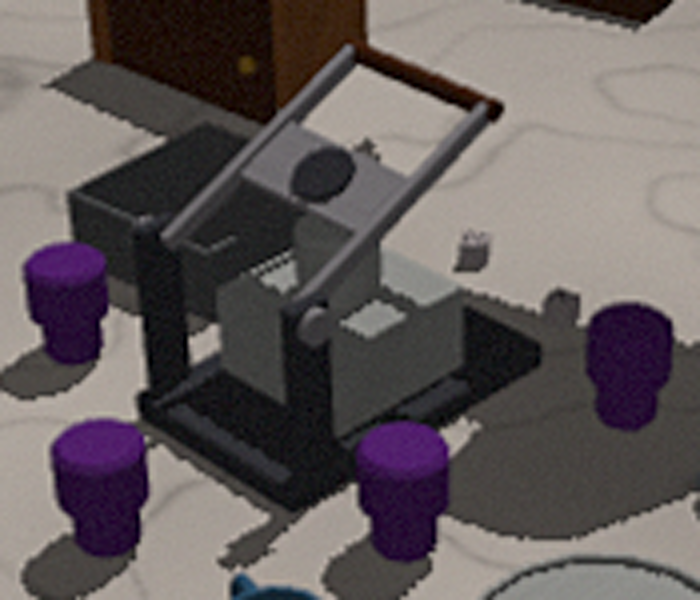

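View pics/b.png

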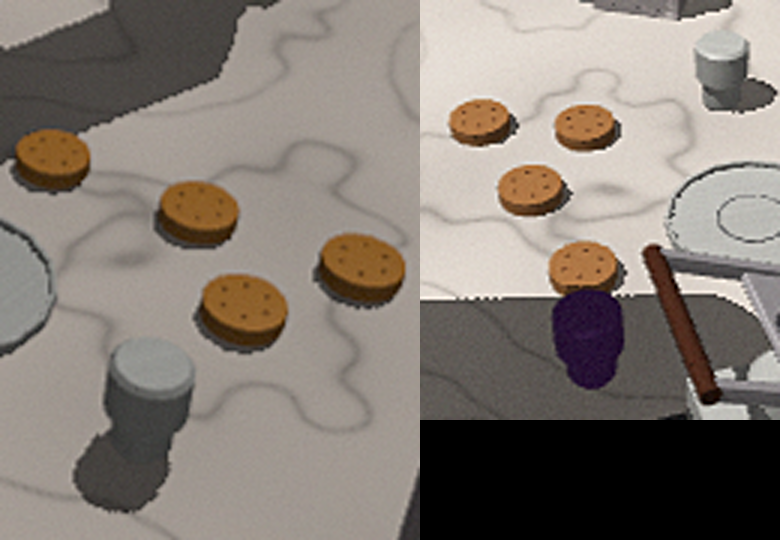

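View pics/c.png

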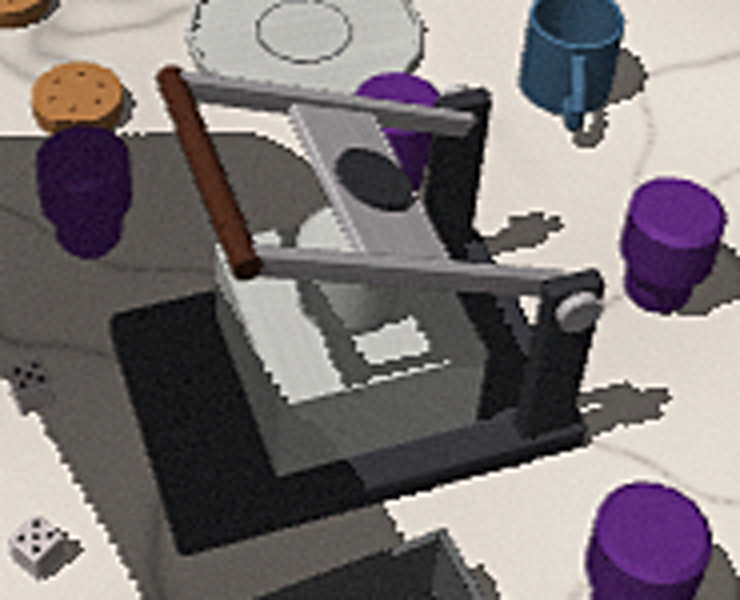

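```bash
cat >> h.py <<'E'
def tri(obs):
    """obs list of (c,u,v[,fish])"""
    A=np.zeros((3,3));b=np.zeros(3);L=[]
    for o in obs:
        C,d=ray(*o); d=d/np.linalg.norm(d); M=np.eye(3)-np.outer(d,d); A+=M;b+=M@C; L.append((C,d))
    X=np.linalg.solve(A,b); return X,[float(np.linalg.norm(np.cross(X-C,d))) for C,d in L]
E
python3 - <<'E'
from h import *
np.set_printoptions(precision=4,suppress=True)
s=load('scene0.npz');d=load('side0.npz')
def t(n,a,b): X,e=tri([(s,*a),(d,*b)]); print(n,X,np.round(e,4))
t('barL',(257.5,132.5),(257.5,213)) ; t('barL alt',(294.2,146.2),(257.5,213)); t('barR alt',(257.5,132.5),(276.5,262))
t('post L alt',(247,195),(331,219)); t('postR',(207,176),(359,265))
for z in (0,.06,.08): print('used/fresh top',z)
t('fresh top',(389.5,312),(280.5,143.5))
t('die1',(288,182),(224,331)); 
for n,u,v,z in [('tray',321,284,.004),('cup',239,272,.06)]: print(n,at(s,u,v,z))
print('tray side',at(d,291.5,202.5,.004))
for n,u,v in [('b1',357.5,241),('b2',406,259),('b3',461,277.5),('b4',421.5,291)]: print(n,at(s,u,v,.016))
for n,u,v in [('b1',234.5,217),('b2',217.5,191),('b3',200,169.5),('b4',235,171)]: print(n,'side',at(d,u,v,.016))
# tub corners side, scene
for u,v in [(258,355),(323,332),(362,386),(280,419)]: print('tub',at(d,u,v,.055))
for u,v in [(188,171),(222,151),(251,166)]: print('tub s',at(s,u,v,.055))
E
```

```text
barL [ 0.4675 -0.1568  0.2359] [0.032 0.032]
barL alt [ 0.4507 -0.0908  0.2015] [0.0018 0.0018]
barR alt [ 0.4554 -0.2171  0.1975] [0.0007 0.0007]
post L alt [ 0.612  -0.0814  0.138 ] [0.002 0.002]
postR [ 0.6206 -0.2159  0.1365] [0.001 0.001]
used/fresh top 0
used/fresh top 0.06
used/fresh top 0.08
fresh top [0.6188 0.332  0.0709] [0.0008 0.0008]
die1 [ 0.351  -0.2102  0.0114] [0.0002 0.0002]
tray [0.5972 0.1429 0.004 ]
cup [0.7395 0.0399 0.06  ]
tray side [0.5964 0.1383 0.004 ]
b1 [0.4322 0.1097 0.016 ]
b2 [0.4059 0.2299 0.016 ]
b3 [0.3733 0.3501 0.016 ]
b4 [0.4717 0.314  0.016 ]
b1 side [0.4322 0.1077 0.016 ]
b2 side [0.4062 0.225  0.016 ]
b3 side [0.3717 0.3388 0.016 ]
b4 side [0.4709 0.3052 0.016 ]
tub [ 0.4002 -0.3001  0.055 ]
tub [ 0.5277 -0.2875  0.055 ]
tub [ 0.556  -0.4002  0.055 ]
tub [ 0.4092 -0.4139  0.055 ]
tub s [ 0.5615 -0.3957  0.055 ]
tub s [ 0.417  -0.4262  0.055 ]
tub s [ 0.4159 -0.2949  0.055 ]
```

```bash
python3 - <<'E'
from h import *
d=cv2.imread('pics/side0.png');s=cv2.imread('pics/scene0.png')
cv2.imwrite('pics/d.png',np.hstack([cv2.resize(d[310:420,240:380],None,fx=3,fy=3,interpolation=cv2.INTER_CUBIC),cv2.resize(s[140:250,180:300],None,fx=3,fy=3,interpolation=cv2.INTER_CUBIC)]))
E
```

```text
(no output)
```

View pics/d.png

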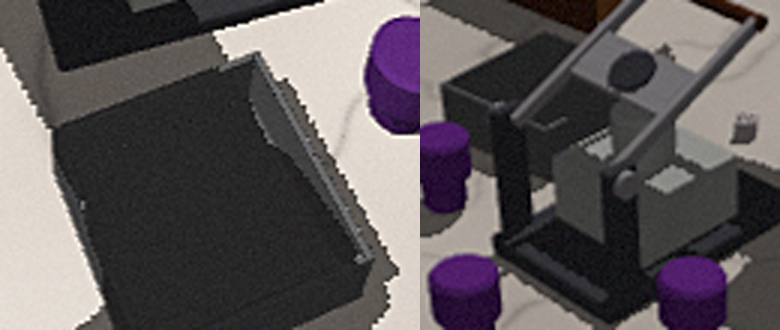

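```bash
cat >> h.py <<'E'
np.set_printoptions(precision=4,suppress=True)
def plan(pos,yawdeg):
    o=bot.get_obs(); q=R.from_quat(o['tool_rot']); y=np.radians(yawdeg)
    best=None
    for a in (y,y+np.pi):
        z=np.array([np.cos(a),np.sin(a),0]); yy=np.array([0,0,-1.]); x=np.cross(yy,z)
        T=R.from_matrix(np.stack([x,yy,z],1)); rv=(q.inv()*T).as_rotvec()
        if best is None or np.linalg.norm(rv)<np.linalg.norm(best): best=rv
    print('shift',q.inv().apply(np.array(pos)-o['eef_pos'])/.025,'turn',np.degrees(best)/10)
def st():
    o=bot.get_obs(); m=R.from_quat(o['tool_rot']).as_matrix()
    print('t%.2f'%o['clock'],'p',o['eef_pos'],'zyaw %.2f'%np.degrees(np.arctan2(m[1,2],m[0,2])),'ydown %.4f'%m[2,1],'F',o['ft_force'],'w %.4f'%o['grip_width'],'j',o['joint_pos'])
E
python3 -c "
from h import *
plan([.38,-.19,.36],3)
w=load('wrist0.npz')
for u,v in [(340,100),(360,88),(545,125),(525,245),(345,240)]: print(at(w,u,v,.1,True))
Rm=cv2.Rodrigues(w['rvec'])[0]; print('cam',-Rm.T@w['tvec'],Rm[2])
"
```

```text
shift [-11.5385  -5.1638  -7.5124] turn [ 0.0084 -7.2329 -0.0061]
[ 0.2783 -0.477   0.1   ]
[ 0.2948 -0.489   0.1   ]
[ 0.3587 -0.6915  0.1   ]
[ 0.231  -0.7373  0.1   ]
[ 0.1646 -0.5299  0.1   ]
cam [ 0.249  -0.4393  0.375 ] [-0.285  -0.1055 -0.9527]
```

```bash
python3 -m handwheel '[[-1,-2,-0.5,0,-0.9,0],[-3,-3.5,-1.5,0,-1.8,0],[-5,-4.2,-3,0,-2.7,0],[-7,-4.8,-4.5,0,-3.6,0],[-9,-5.1,-5.8,0,-4.5,0]]' 1; python3 -c "
from h import *
plan([.38,-.19,.36],3)"
```

```text
clock: 0.78
eef_pos: [0.333, -0.2562, 0.3587]
tool_rot: [0.385, -0.593, 0.594, -0.385]
ft_force: [0.6, -1.1, 0.7]
grip_width: 0.0854
shift [-3.1866 -0.0514  0.6366] turn [-0.0073 -2.708   0.0033]
```

```bash
python3 -m handwheel '[[-1,0,0.2,0,-0.9,0],[-2,0,0.4,0,-1.8,0],[-3.2,0,0.64,0,-2.7,0],[-3.2,0,0.64,0,-2.7,0],[-3.2,0,0.64,0,-2.7,0]]'; python3 -c "
from h import *
st(); snap('wrist','w1.png')"
```

```text
clock: 1.4
eef_pos: [0.3795, -0.1916, 0.3577]
tool_rot: [0.511, -0.489, 0.488, -0.511]
ft_force: [-0.0, 0.3, 1.0]
grip_width: 0.0853
t1.40 p [ 0.3795 -0.1916  0.3577] zyaw 2.62 ydown -1.0000 F [-0.0152  0.3306  0.9528] w 0.0853 j [-0.4672  0.071   0.1269  1.6273 -0.0004  1.058 ]
```

View pics/w1.png

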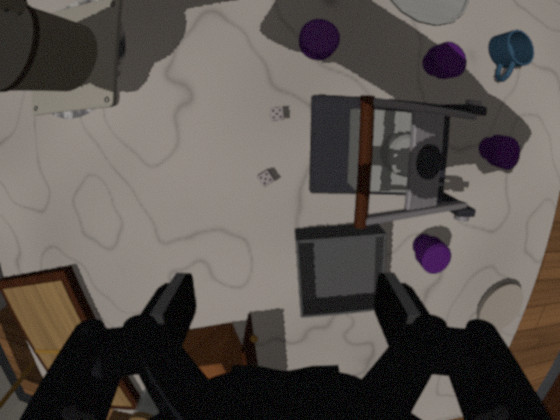

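```bash
python3 -c "
from h import *
d=cv2.imread('pics/w1.png')
cv2.imwrite('pics/e.png',cv2.resize(d[80:235,290:490],None,fx=3.8,fy=3.8,interpolation=cv2.INTER_CUBIC))"
```

```text
(no output)
```

View pics/e.png

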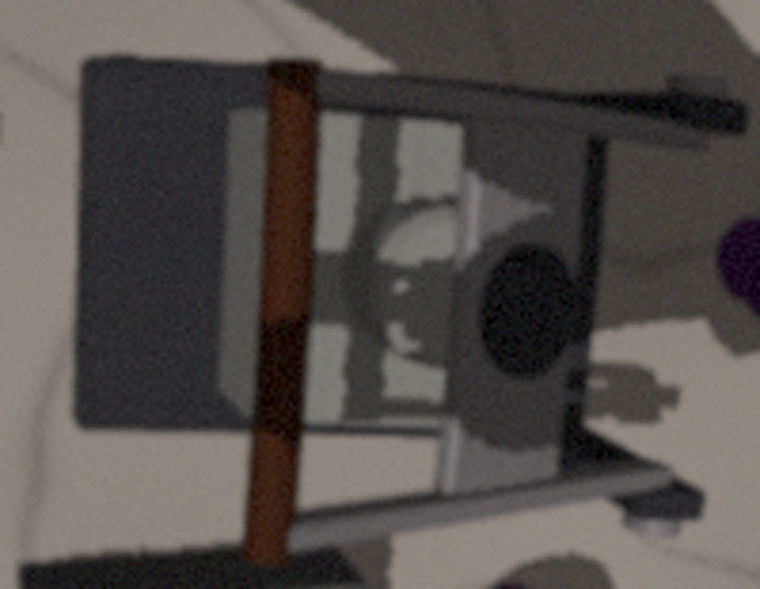

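```bash
cat > fit.py <<'E'
from h import *
from scipy.optimize import least_squares
s=load('scene0.npz');d=load('side0.npz');w=load('w1.npz')
def pj(c,P,fish):
    if not fish: return proj(c,P)[0]
    Rm=cv2.Rodrigues(np.array(c['rvec'],float))[0]; p=Rm@P+c['tvec']; th=np.arctan2(np.hypot(p[0],p[1]),p[2]); k=th/np.hypot(p[0],p[1])
    return np.array([c['fx']*p[0]*k+c['cx'],c['fy']*p[1]*k+c['cy']])
def model(p):
    x,y,a,q,xf,L=p; Rz=R.from_euler('z',a); f=lambda v:Rz.apply(v)+[x,y,0]
    b=lambda t:f([.088-.178*np.cos(q),t,.125+.178*np.sin(q)])
    return [(s,0,b(L),294.2,146.2),(s,0,b(-L),257.5,132.5),(d,0,b(L),257.5,213),(d,0,b(-L),276.5,262),(w,1,b(L),367.1,96.6),(w,1,b(-L),360.3,227.4),
     (w,1,f([xf,.075,.02]),312.4,95.8),(w,1,f([xf,-.075,.02]),310.5,191.8),
     (s,0,f([.088,.067,.135]),247,195),(s,0,f([.088,-.067,.135]),207,176),(d,0,f([.088,.067,.135]),331,219),(d,0,f([.088,-.067,.135]),359,265)]
def res(p): return np.concatenate([pj(c,P,k)-[u,v] for c,k,P,u,v in model(p)])
r=least_squares(res,[.528,-.153,.05,.42,-.11,.063],loss='soft_l1',f_scale=2)
if __name__=='__main__':
    print(r.x); print(res(r.x).reshape(-1,2))
    print('bar',model(r.x)[4][2]/2+model(r.x)[5][2]/2)
    for u,v in [(296,228),(384,226),(385,315),(301,317)]: print('tub w',at(w,u,v,.055,True))
E
python3 fit.py
```

```text
[ 0.528  -0.1508  0.0382  0.4276 -0.1109  0.0643]
[[-0.5147  1.6462]
 [-0.8212 -0.3759]
 [-0.4911  0.0257]
 [ 0.4065 -0.4301]
 [ 0.2239  0.0173]
 [-0.2299 -0.2302]
 [ 0.1244 -0.7912]
 [-0.1271  2.5252]
 [-1.006   1.6476]
 [ 1.5315  0.4095]
 [-0.5914  0.3442]
 [-0.9179  0.3063]]
bar [ 0.454  -0.1537  0.1988]
tub w [ 0.3993 -0.2731  0.055 ]
tub w [ 0.5319 -0.2643  0.055 ]
tub w [ 0.5623 -0.4257  0.055 ]
tub w [ 0.4172 -0.4303  0.055 ]
```

```bash
python3 -c "
from h import *
plan([.454,-.1537,.235],2.2);plan([.454,-.1537,.179],2.2)"
```

```text
shift [-1.3884  4.9103  3.0541] turn [0.0032 0.0382 0.0003]
shift [-1.3885  7.1503  3.0554] turn [0.0032 0.0382 0.0003]
```

```bash
python3 -m handwheel '[[-0.7,1,1.5,0,0,0],[-1.39,2.5,3.05,0,0.04,0],[-1.39,4.4,3.05,0,0.04,0],[-1.39,4.9,3.05,0,0.04,0],[-1.39,4.9,3.05,0,0.04,0]]' 0.05; python3 -c "
from h import *
st(); snap('wrist','w2.png');plan([.454,-.1537,.179],2.2)"
```

```text
clock: 2.08
eef_pos: [0.4537, -0.1538, 0.2356]
tool_rot: [0.51, -0.491, 0.49, -0.509]
ft_force: [0.2, -0.4, 0.3]
grip_width: 0.0449
t2.08 p [ 0.4537 -0.1538  0.2356] zyaw 2.17 ydown -1.0000 F [ 0.2123 -0.3522  0.2572] w 0.0449 j [-0.3268  0.198  -0.0382  1.3355 -0.0001  1.2061]
shift [-0.0172  2.3158 -0.0264] turn [-0.0101 -0.0024  0.0042]
```

View pics/w2.png

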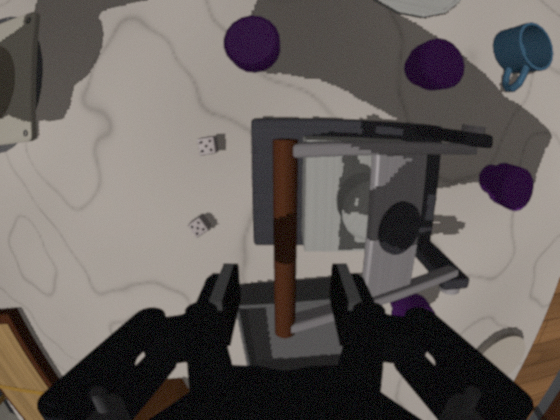

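```bash
python3 -m handwheel '[[0,0.8,0,0,0,0],[0,1.6,0,0,0,0],[0,2.3,0,0,0,0],[0,2.3,0,0,0,0],[0,2.3,0,0,0,0]]'; python3 -m handwheel '[[0,0,0,0,0,0],[0,0,0,0,0,0],[0,0,0,0,0,0],[0,0,0,0,0,0],[0,0,0,0,0,0]]' -1; python3 -c "
from h import *
st()"
```

```text
clock: 2.75
eef_pos: [0.4554, -0.1538, 0.18]
tool_rot: [-0.509, 0.489, -0.491, 0.51]
ft_force: [-0.5, 0.9, 0.5]
grip_width: 0.0451
clock: 3.38
eef_pos: [0.4533, -0.1535, 0.1783]
tool_rot: [0.51, -0.49, 0.49, -0.509]
ft_force: [-5.6, -0.7, 4.8]
grip_width: 0.0119
t3.38 p [ 0.4533 -0.1535  0.1783] zyaw 2.24 ydown -1.0000 F [-5.5902 -0.7059  4.7777] w 0.0119 j [-0.3256  0.2304 -0.1496  1.192  -0.0014  1.2061]
```

```bash
python3 -c "
import numpy as np
q0=.4276
for a in (q0,q0+.55):
  for k in range(1,6):
    q=a+.11*k; print(k,round(q,3),'y',np.round(-7.12*(np.sin(q)-np.sin(a)),2),'z',np.round(7.12*(np.cos(a)-np.cos(q)),2))
"
```

```text
1 0.538 y -0.69 z 0.36
2 0.648 y -1.34 z 0.8
3 0.758 y -1.94 z 1.31
4 0.868 y -2.48 z 1.87
5 0.978 y -2.95 z 2.5
1 1.088 y -0.4 z 0.67
2 1.198 y -0.73 z 1.38
3 1.308 y -0.97 z 2.13
4 1.418 y -1.13 z 2.89
5 1.528 y -1.21 z 3.67
```

```bash
python3 -m handwheel '[[0,-0.69,0.36,0,0,0],[0,-1.34,0.8,0,0,0],[0,-1.94,1.31,0,0,0],[0,-2.48,1.87,0,0,0],[0,-2.95,2.5,0,0,0]]'; python3 -c "
from h import *
st()"
```

```text
clock: 4.0
eef_pos: [0.5103, -0.1515, 0.2523]
tool_rot: [0.513, -0.493, 0.487, -0.506]
ft_force: [-18.8, -2.5, 12.8]
grip_width: 0.012
t4.00 p [ 0.5103 -0.1515  0.2523] zyaw 2.16 ydown -0.9999 F [-18.7638  -2.496   12.7888] w 0.0120 j [-0.2853  0.3079  0.1501  1.4255 -0.0057  1.2478]
```

```bash
python3 -m handwheel '[[0,-0.55,0.6,0,0,0],[0,-0.9,1.32,0,0,0],[0,-1.15,2.1,0,0,0],[0,-1.31,2.87,0,0,0],[0,-1.4,3.67,0,0,0]]'; python3 -c "
from h import *
st()"
```

```text
clock: 4.62
eef_pos: [0.6077, -0.1479, 0.2889]
tool_rot: [0.51, -0.49, 0.491, -0.509]
ft_force: [-6.7, -1.9, 6.7]
grip_width: 0.0119
t4.62 p [ 0.6077 -0.1479  0.2889] zyaw 2.21 ydown -1.0000 F [-6.6939 -1.872   6.6938] w 0.0119 j [-0.2377  0.4948  0.5229  1.5986 -0.0021  1.2945]
```

```bash
python3 -m handwheel '[[0,0,0.3,0,0,0],[0,0,0.6,0,0,0],[0,0,0.8,0,0,0],[0,0,0.8,0,0,0],[0,0,0.8,0,0,0]]'; python3 -m handwheel '[[0,0,-0.1,0,0,0],[0,0,-0.1,0,0,0],[0,0,-0.1,0,0,0],[0,0,-0.1,0,0,0],[0,0,-0.1,0,0,0]]' 0.0;  python3 -c "
from h import *
st(); snap('side','s3.png')"
```

```text
clock: 5.25
eef_pos: [0.6279, -0.1472, 0.2881]
tool_rot: [0.51, -0.49, 0.491, -0.509]
ft_force: [-3.1, -1.8, 6.5]
grip_width: 0.012
clock: 5.88
eef_pos: [0.626, -0.1462, 0.2865]
tool_rot: [0.51, -0.49, 0.49, -0.51]
ft_force: [-0.2, 0.4, 0.1]
grip_width: 0.0427
t5.88 p [ 0.626  -0.1462  0.2865] zyaw 2.28 ydown -1.0000 F [-0.1935  0.3912  0.0741] w 0.0427 j [-0.2295  0.537   0.5852  1.6192  0.0001  1.3015]
```

View pics/s3.png

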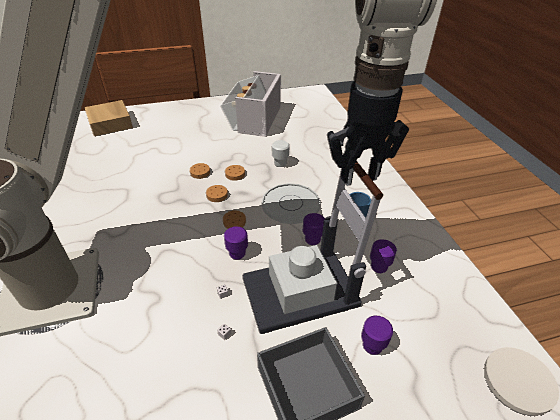

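```bash
python3 -m handwheel '[[0,-1,0,0,0,0],[0,-2.3,0,0,0,0],[0,-2.5,-1,0,0,0],[0,-2.5,-3,0,0,0],[0,-2.5,-5,0,0,0]]' 1;  python3 -c "
from h import *
st(); plan([.528,-.151,.25],92.2)"
```

```text
clock: 6.55
eef_pos: [0.4999, -0.1513, 0.3489]
tool_rot: [-0.51, 0.49, -0.49, 0.51]
ft_force: [0.4, -0.6, 0.3]
grip_width: 0.0855
t6.55 p [ 0.4999 -0.1513  0.3489] zyaw 2.30 ydown -1.0000 F [ 0.3559 -0.5932  0.334 ] w 0.0855 j [-0.2938  0.272   0.3487  1.6472 -0.0001  1.237 ]
shift [0.0333 3.9578 1.1229] turn [-0.0001 -8.9904  0.0019]
```

```bash
python3 -m handwheel '[[0,0,0,0,-1,0],[0,0,0,0,-2,0],[0,0,0,0,-3,0],[0,0,0,0,-4,0],[0,0,0,0,-5,0]]';python3 -m handwheel '[[0,0,0,0,-1,0],[0,0,0,0,-2,0],[0,0,0,0,-3,0],[0,0,0,0,-4,0],[0,0,0,0,-4,0]]';  python3 -c "
from h import *
st(); snap('wrist','w4.png')
plan([.528,-.151,.25],92.2)"
```

```text
clock: 7.18
eef_pos: [0.501, -0.1513, 0.3493]
tool_rot: [-0.67, 0.227, -0.227, 0.67]
ft_force: [0.3, 0.0, -0.1]
grip_width: 0.0855
clock: 7.8
eef_pos: [0.501, -0.1513, 0.3493]
tool_rot: [0.707, 0.013, -0.013, -0.707]
ft_force: [1.2, -0.3, -0.7]
grip_width: 0.0855
t7.80 p [ 0.501  -0.1513  0.3493] zyaw 92.16 ydown -1.0000 F [ 1.2044 -0.3083 -0.7117] w 0.0855 j [-0.2932  0.2745  0.3529  1.649   0.     -0.3309]
shift [ 1.0772  3.9715 -0.0277] turn [ 0.0005 -0.0098  0.0013]
```

View pics/w4.png

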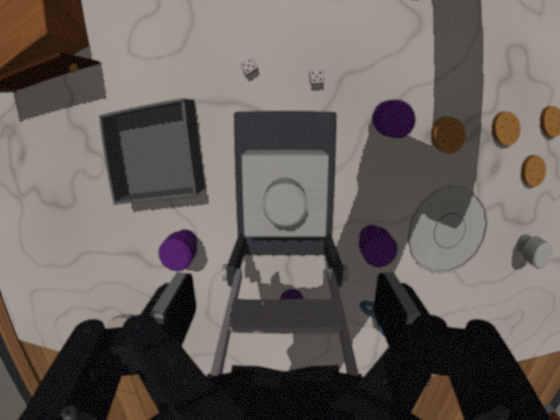

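```bash
python3 -c "
from h import *
w=load('w4.npz')
for n,u,v,z in [('used',285.5,202,.126),('blkA',244,150,.08),('blkB',327.5,150.5,.08),('tub1',100,115,.055),('tub2',188,98,.055),('tub3',203,190,.055),('tub4',113,203,.055),('tray',448,230,.004),('fresh',541,251,.072),('b1',449,132,.016),('b2',508,127,.016),('b4',535,170,.016)]: print(n,at(w,u,v,z,True))
d=cv2.imread('pics/w4.png')
cv2.imwrite('pics/f.png',cv2.resize(d[90:290,90:350],None,fx=3,fy=3,interpolation=cv2.INTER_CUBIC))"
```

```text
used [ 0.523  -0.1486  0.126 ]
blkA [ 0.4685 -0.2036  0.08  ]
blkB [ 0.465 -0.097  0.08 ]
tub1 [ 0.4163 -0.4277  0.055 ]
tub2 [ 0.3996 -0.2859  0.055 ]
tub3 [ 0.5287 -0.2648  0.055 ]
tub4 [ 0.552  -0.4136  0.055 ]
tray [0.5938 0.1402 0.004 ]
fresh [0.6065 0.3221 0.072 ]
b1 [0.4256 0.1075 0.016 ]
b2 [0.4003 0.2296 0.016 ]
b4 [0.4681 0.3126 0.016 ]
```

View pics/f.png

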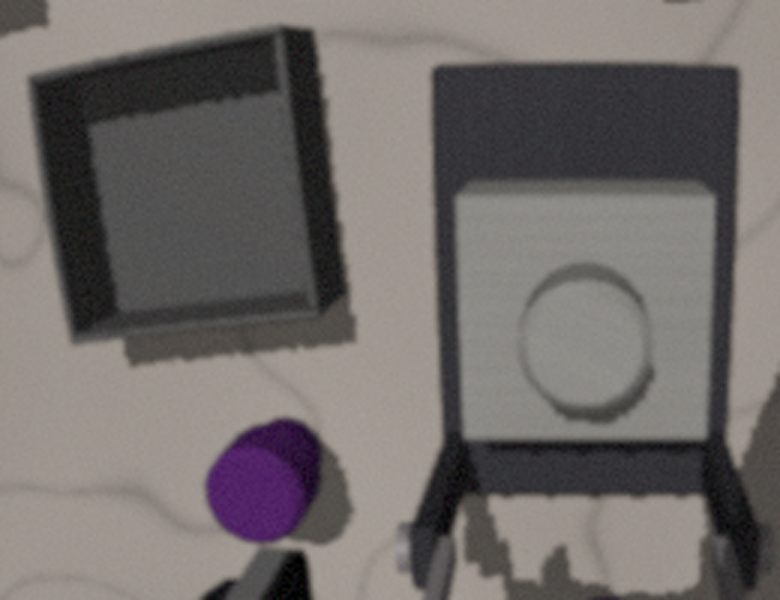

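```bash
python3 -c "
from h import *
w=load('w4.npz')
for u,v,z in [(285,204,.126),(242.3,155,.08),(328.3,155,.08),(244,236.7,.08),(326.7,236.7,.08)]: print(at(w,u,v,z,True))
plan([.527,-.150,.15],92.2);plan([.527,-.150,.09],92.2)"
```

```text
[ 0.5255 -0.1491  0.126 ]
[ 0.475  -0.2057  0.08  ]
[ 0.4708 -0.0956  0.08  ]
[ 0.5868 -0.2029  0.08  ]
[ 0.5825 -0.0895  0.08  ]
shift [1.0378 7.9715 0.0141] turn [ 0.0005 -0.0098  0.0013]
shift [ 1.0373 10.3715  0.0143] turn [ 0.0005 -0.0098  0.0013]
```

```bash
python3 -m handwheel '[[0.5,2,0,0,0,0],[1.04,4,0,0,0,0],[1.04,6,0,0,0,0],[1.04,7.2,0,0,0,0],[1.04,8,0,0,0,0]]';  python3 -c "
from h import *
st(); snap('scene','s5.png')
plan([.527,-.150,.09],92.2)"
```

```text
clock: 8.48
eef_pos: [0.526, -0.1499, 0.1471]
tool_rot: [-0.707, -0.012, 0.014, 0.707]
ft_force: [-0.3, 0.8, 0.6]
grip_width: 0.0851
t8.47 p [ 0.526  -0.1499  0.1471] zyaw 92.11 ydown -1.0000 F [-0.3047  0.8108  0.5806] w 0.0851 j [-0.2777  0.3841 -0.0186  1.1709 -0.     -0.3146]
shift [ 0.1025  2.1953 -0.0238] turn [-0.0116 -0.0077 -0.0352]
```

View pics/s5.png

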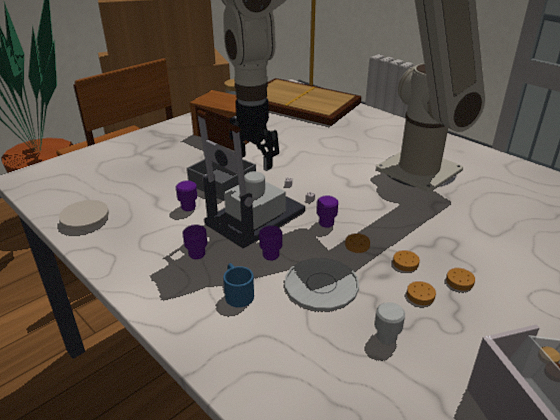

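```bash
python3 -m handwheel '[[0.05,0.7,0,0,0,0],[0.05,1.4,0,0,0,0],[0.05,1.9,0,0,0,0],[0.05,2.2,0,0,0,0],[0.05,2.2,0,0,0,0]]'; python3 -m handwheel '[[0,0,0,0,0,0],[0,0,0,0,0,0],[0,0,0,0,0,0],[0,0,0,0,0,0],[0,0,0,0,0,0]]' -1; python3 -c "
from h import *
st()
plan([.527,-.150,.19],92.2);plan([.527,-.150,.09],92.2)"
```

```text
clock: 9.15
eef_pos: [0.5281, -0.1502, 0.094]
tool_rot: [-0.707, -0.014, 0.014, 0.707]
ft_force: [0.1, -0.5, 0.0]
grip_width: 0.0855
clock: 9.78
eef_pos: [0.5287, -0.1504, 0.0946]
tool_rot: [0.707, 0.014, -0.014, -0.707]
ft_force: [0.6, -0.6, 2.3]
grip_width: 0.0522
t9.78 p [ 0.5287 -0.1504  0.0946] zyaw 92.27 ydown -1.0000 F [ 0.625  -0.6487  2.2627] w 0.0522 j [-0.2771  0.4319 -0.093   1.0447 -0.0001 -0.3167]
shift [-0.0637 -3.8163  0.016 ] turn [0.0024 0.0068 0.0064]
shift [-0.0682  0.1837  0.0177] turn [0.0024 0.0068 0.0064]
```

```bash
python3 -m handwheel '[[0,-0.8,0,0,0,0],[0,-2,0,0,0,0],[0,-3.4,0,0,0,0],[-0.5,-3.8,-1.5,0,0,0],[-1,-3.8,-3.5,0,0,0]]'; python3 -c "
from h import *
st()
plan([.476,-.348,.19],92.2);plan([.476,-.348,.07],92.2)"
```

```text
clock: 10.4
eef_pos: [0.5072, -0.2386, 0.1902]
tool_rot: [0.707, 0.016, -0.015, -0.707]
ft_force: [0.3, 0.0, -1.1]
grip_width: 0.0521
t10.40 p [ 0.5072 -0.2386  0.1902] zyaw 92.45 ydown -1.0000 F [ 0.3207  0.0001 -1.1126] w 0.0521 j [-0.4399  0.3788  0.0897  1.28    0.0003 -0.4827]
shift [-1.4346  0.0073 -4.318 ] turn [0.0026 0.025  0.0092]
shift [-1.4423  4.8073 -4.3158] turn [0.0026 0.025  0.0092]
```

```bash
python3 -m handwheel '[[-0.7,0,-2,0,0,0],[-1.44,0,-4.32,0,0,0],[-1.44,1.5,-4.32,0,0,0],[-1.44,3.2,-4.32,0,0,0],[-1.44,4.6,-4.32,0,0,0]]'; python3 -m handwheel '[[0,0,0,0,0,0],[0,0.1,0,0,0,0],[0,0.1,0,0,0,0],[0,0.1,0,0,0,0],[0,0.1,0,0,0,0]]'; python3 -c "
from h import *
st(); snap('side','s6.png')"
```

```text
clock: 11.02
eef_pos: [0.4738, -0.3475, 0.0717]
tool_rot: [-0.706, -0.013, 0.014, 0.708]
ft_force: [0.2, 0.1, -0.8]
grip_width: 0.0522
clock: 11.65
eef_pos: [0.4755, -0.3483, 0.0726]
tool_rot: [0.707, 0.014, -0.014, -0.707]
ft_force: [-0.4, -0.4, -0.5]
grip_width: 0.0516
t11.65 p [ 0.4755 -0.3483  0.0726] zyaw 92.27 ydown -1.0000 F [-0.4275 -0.3909 -0.503 ] w 0.0516 j [-0.6322  0.5237 -0.0047  1.0409  0.     -0.6719]
```

View pics/s6.png

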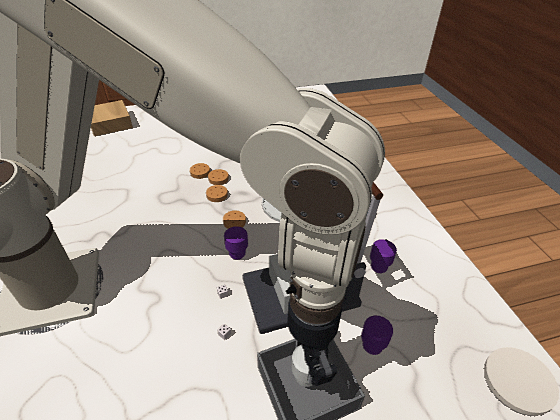

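```bash
python3 -m handwheel '[[0,0.4,0,0,0,0],[0,0.8,0,0,0,0],[0,0.8,0,0,0,0],[0,0.8,0,0,0,0],[0,0.8,0,0,0,0]]'; python3 -m handwheel '[[0,0,0,0,0,0],[0,0,0,0,0,0],[0,-0.5,0,0,0,0],[0,-2,0,0,0,0],[0,-4,0,0,0,0]]' 0.8; python3 -m handwheel '[[0,-1,0,0,1,0],[0,-2.5,0,0,2,0],[0,-4,1,0,3,0],[0,-4,3,0,4,0],[0,-4,4,0,5,0]]' 1; python3 -c "
from h import *
st(); snap('side','s7.png');snap('wrist','w7.png');snap('scene','c7.png')"
```

```text
clock: 12.32
eef_pos: [0.4753, -0.3481, 0.0519]
tool_rot: [0.707, 0.014, -0.014, -0.707]
ft_force: [0.4, 0.5, -2.0]
grip_width: 0.0518
clock: 12.95
eef_pos: [0.4743, -0.3475, 0.1524]
tool_rot: [-0.706, -0.013, 0.015, 0.707]
ft_force: [0.3, -0.8, 0.1]
grip_width: 0.0769
clock: 13.58
eef_pos: [0.4712, -0.2464, 0.2538]
tool_rot: [-0.646, 0.287, -0.289, 0.646]
ft_force: [0.1, 0.2, -0.2]
grip_width: 0.0853
t13.57 p [ 0.4712 -0.2464  0.2538] zyaw 42.01 ydown -1.0000 F [ 0.147   0.1734 -0.2302] w 0.0853 j [-0.4821  0.2939  0.1347  1.4088  0.0004  0.3555]
```

View pics/s7.png

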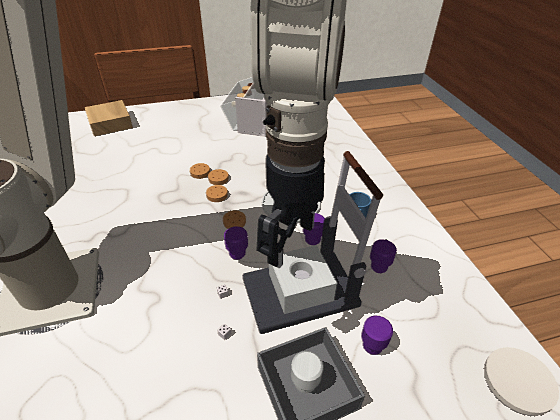

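View pics/w7.png

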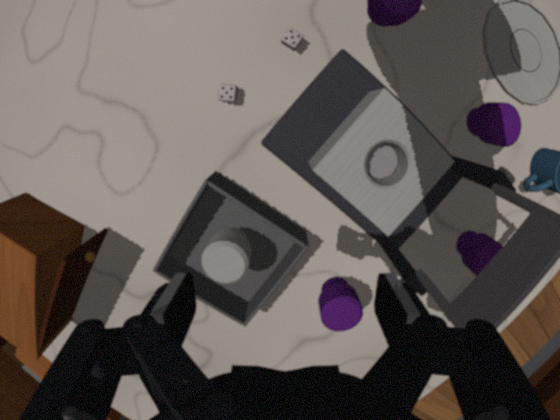

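View pics/c7.png

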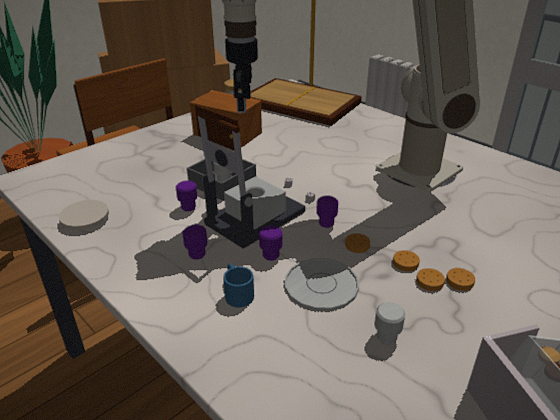

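```bash
python3 -c "
from h import *
d=load('s7.npz');s=load('c7.npz');w=load('w7.npz')
for u,v in [(234,128),(267,135)]: print('box',at(d,u,v,0))
for c,f,u,v in [(d,0,301,268.5),(s,0,254.5,194.5),(w,1,386,163)]: print('hole',at(c,u,v,.08,f))
for c,n in ((d,'s7'),(s,'c7'),(w,'w7')): pass
a=cv2.imread('pics/s7.png')[235:310,255:345];b=cv2.imread('pics/c7.png')[170:230,210:300];e=cv2.imread('pics/w7.png')[110:220,320:450]
r=lambda i:cv2.resize(i,(390,330),interpolation=cv2.INTER_CUBIC)
cv2.imwrite('pics/g.png',np.hstack([r(a),r(e)]))
print(tri([(s,389.5,312),(d,280.5,143.5)]))
plan([.56,.27,.25],92.2)
"
```

```text
box [0.5181 0.5784 0.    ]
box [0.619  0.5043 0.    ]
hole [ 0.5272 -0.1508  0.08  ]
hole [ 0.5362 -0.1417  0.08  ]
hole [ 0.5257 -0.1497  0.08  ]
(array([0.6188, 0.332 , 0.0709]), [0.0008337818832085861, 0.0008337818832086277])
shift [-12.8603   0.1076  16.5896] turn [ 0.0024 -4.9718  0.0116]
```

View pics/g.png

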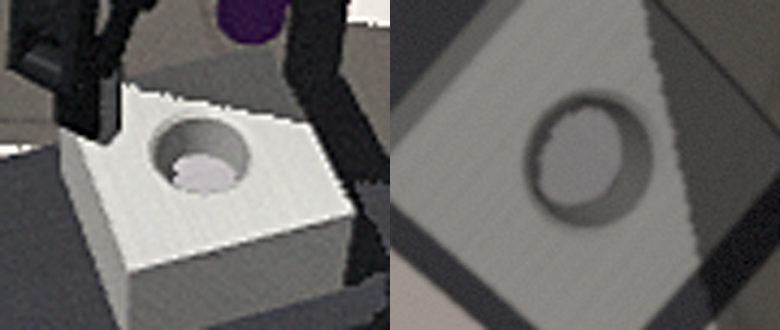

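```bash
python3 -m handwheel '[[-1.4,0,1.8,0,-1,0],[-2.8,0,3.6,0,-2,0],[-4.2,0,5.4,0,-3,0],[-5.6,0,7.2,0,-4,0],[-7,0,9,0,-5,0]]'; python3 -c "
from h import *
st(); plan([.56,.27,.25],92.2)"
```

```text
clock: 14.35
eef_pos: [0.5208, 0.0335, 0.2522]
tool_rot: [0.707, 0.017, -0.016, -0.707]
ft_force: [0.1, 0.2, 0.7]
grip_width: 0.0854
t14.35 p [0.5208 0.0335 0.2522] zyaw 92.63 ydown -1.0000 F [0.0757 0.1651 0.7123] w 0.0854 j [ 0.0646  0.2755  0.1056  1.3996 -0.0006  0.0186]
shift [2.003  0.0853 9.3768] turn [0.003  0.0435 0.0075]
```

```bash
python3 -m handwheel '[[0.4,0,2,0,0,0],[0.8,0,4,0,0,0],[1.2,0,6,0,0,0],[1.6,0,8,0,0,0],[2,0,9.4,0,0,0]]'; python3 -c "
from h import *
snap('wrist','w8.png'); st(); plan([.617,.332,.15],92.2)"
```

```text
clock: 14.98
eef_pos: [0.5615, 0.271, 0.2517]
tool_rot: [-0.707, -0.015, 0.015, 0.707]
ft_force: [0.2, 0.1, 0.9]
grip_width: 0.0856
t15.03 p [0.5619 0.2751 0.2509] zyaw 92.60 ydown -1.0000 F [-0.0636  2.0495  1.1219] w 0.0856 j [0.4542 0.4938 0.424  1.4989 0.0024 0.4088]
shift [2.2997 4.0433 2.1603] turn [-0.0173  0.0401  0.0058]
```

View pics/w8.png

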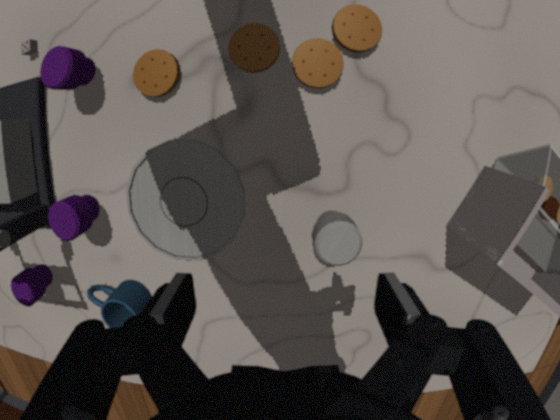

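```bash
python3 -c "
from h import *
w=load('w8.npz')
for n,u,v,z in [('fresh',338,241,.072),('tray',184.5,201,.004),('trayrim',187,198,.009),('b1',156,72,.016),('b2',253.5,47,.016),('b4',317.5,63,.016),('b3',357.5,28,.016)]: print(n,at(w,u,v,z,True))
c=snap('wrist','w9.png'); st()
d=cv2.imread('pics/w9.png'); cv2.imwrite('pics/h.png',cv2.resize(d[0:280,120:400],None,fx=2,fy=2,interpolation=cv2.INTER_CUBIC))
"
```

```text
fresh [0.6129 0.3321 0.072 ]
tray [0.5938 0.1441 0.004 ]
trayrim [0.5884 0.1493 0.009 ]
b1 [0.4299 0.1115 0.016 ]
b2 [0.4032 0.2294 0.016 ]
b4 [0.4194 0.3035 0.016 ]
b3 [0.3713 0.3488 0.016 ]
t15.07 p [0.5615 0.2725 0.2508] zyaw 92.57 ydown -1.0000 F [ 0.0485  0.3493 -0.0453] w 0.0856 j [0.4516 0.4919 0.4208 1.4991 0.0005 0.4067]
```

View pics/h.png

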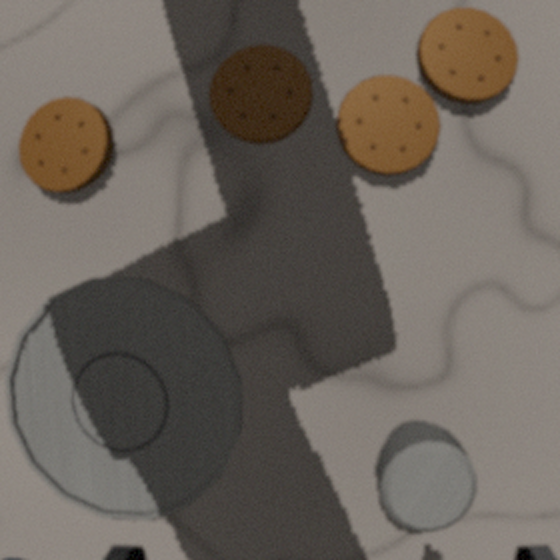

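```bash
python3 -c "
from h import *
w=load('w9.npz');s=load('c7.npz');d=load('s7.npz')
print(at(w,334,242.5,.072,True))
for c,u,v in((s,389.5,312),(d,280.5,143.5)): print(at(c,u,v,.072))
ww=[at(w,120+u/2,v/2,.016,True) for u,v in [(65,144),(261,93),(388,124),(467,54)]]; print(np.array(ww)); print('tray',at(w,120+121/2,400/2,.004,True))
print(tri([(s,389.5,312),(d,280.5,143.5),(w,334,242.5,True)]))
plan([.615,.332,.13],92.2);plan([.615,.332,.042],92.2)
"
```

```text
[0.6149 0.3325 0.072 ]
[0.6208 0.3323 0.072 ]
[0.6179 0.3312 0.072 ]
[[0.4308 0.1117 0.016 ]
 [0.4035 0.2303 0.016 ]
 [0.4191 0.3037 0.016 ]
 [0.3712 0.348  0.016 ]]
tray [0.5933 0.144  0.004 ]
(array([0.6176, 0.3323, 0.0701]), [0.0016113284714170035, 0.001244147753222375, 0.0019582373203194323])
shift [2.2414 4.8323 2.2777] turn [-0.004   0.0369  0.0014]
shift [2.2406 8.3523 2.2753] turn [-0.004   0.0369  0.0014]
```

```bash
python3 -m handwheel '[[1,0.5,1,0,0,0],[2.32,1.5,2.28,0,0,0],[2.32,3.2,2.28,0,0,0],[2.32,4.8,2.28,0,0,0],[2.32,5,2.28,0,0,0]]'; python3 -c "
from h import *
st(); snap('side','s10.png'); snap('wrist','w10.png'); plan([.617,.332,.041],92.2)"
```

```text
clock: 15.7
eef_pos: [0.6146, 0.326, 0.1224]
tool_rot: [0.708, 0.011, -0.016, -0.705]
ft_force: [-0.1, -0.2, 0.5]
grip_width: 0.0852
t15.70 p [0.6146 0.326  0.1224] zyaw 92.24 ydown -1.0000 F [-0.0958 -0.1676  0.5466] w 0.0852 j [ 0.4879  0.7011  0.4479  1.326  -0.0005  0.4489]
shift [0.0227 3.4348 0.1765] turn [ 0.0033  0.0032 -0.0032]
```

```bash
python3 -c "
from h import *
a=cv2.imread('pics/s10.png')[60:200,200:340];b=cv2.imread('pics/w10.png')[150:360,140:430]
cv2.imwrite('pics/i.png',np.hstack([cv2.resize(a,(400,400)),cv2.resize(b,(400,400))]))"
```

```text
(no output)
```

View pics/i.png

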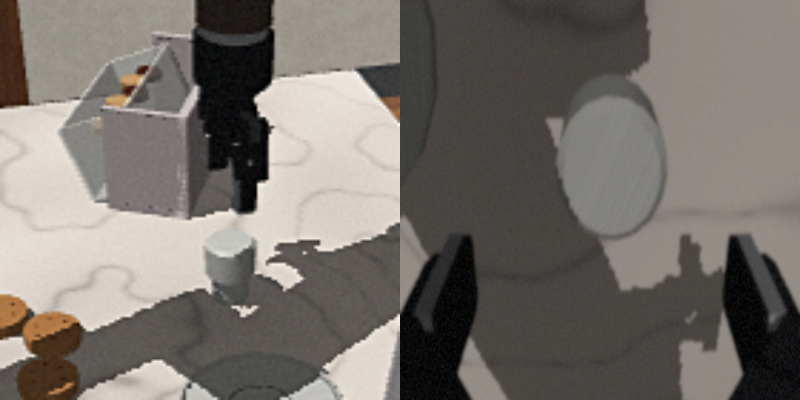

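```bash
python3 -m handwheel '[[0,0.6,0.15,0,0,0],[0,1.5,0.15,0,0,0],[0,2.5,0.15,0,0,0],[0,3.2,0.15,0,0,0],[0,3.35,0.15,0,0,0]]'; python3 -m handwheel '[[0,0,0,0,0,0],[0,0,0,0,0,0],[0,0,0,0,0,0],[0,0,0,0,0,0],[0,0,0,0,0,0]]' -1; python3 -c "
from h import *
st(); plan([.5275,-.1505,.2],92.2)"
```

```text
clock: 16.42
eef_pos: [0.6156, 0.3324, 0.042]
tool_rot: [0.707, 0.014, -0.015, -0.707]
ft_force: [0.8, 0.2, 0.1]
grip_width: 0.0855
clock: 17.05
eef_pos: [0.6173, 0.3332, 0.0449]
tool_rot: [-0.706, -0.015, 0.013, 0.708]
ft_force: [1.1, -0.9, 6.3]
grip_width: 0.0517
t17.05 p [0.6173 0.3332 0.0449] zyaw 92.27 ydown -1.0000 F [ 1.1016 -0.8653  6.2617] w 0.0517 j [ 0.4949  0.7558  0.3424  1.1538 -0.      0.4554]
shift [ -4.3329  -6.2501 -19.1797] turn [-0.009   0.0066  0.0185]
```

```bash
python3 -m handwheel '[[0,-1,0,0,0,0],[0,-2.5,0,0,0,0],[0,-4.5,0,0,0,0],[-1.2,-6,-1,0,0,0],[-2.5,-6.2,-3,0,0,0]]'; python3 -m handwheel '[[-0.5,0,-2,0,0,0],[-1,0,-4,0,0,0],[-1.5,0,-6.2,0,0,0],[-1.8,0,-8.4,0,0,0],[-1.8,0,-10.6,0,0,0]]'; python3 -c "
from h import *
st(); snap('wrist','w11.png'); plan([.5275,-.1505,.2],92.2)"
```

```text
clock: 17.68
eef_pos: [0.5578, 0.2567, 0.2009]
tool_rot: [-0.706, -0.017, 0.013, 0.708]
ft_force: [1.4, -0.9, -0.7]
grip_width: 0.0521
clock: 18.3
eef_pos: [0.521, -0.0129, 0.1978]
tool_rot: [-0.707, -0.014, 0.014, 0.707]
ft_force: [0.4, 0.5, -1.0]
grip_width: 0.0521
t18.30 p [ 0.521  -0.0129  0.1978] zyaw 92.30 ydown -1.0000 F [ 0.3986  0.5078 -0.9762] w 0.0521 j [-0.0249  0.2995 -0.0039  1.2681  0.0001 -0.065 ]
shift [ 0.0743 -0.0565 -5.2415] turn [ 0.0323 -0.0306 -0.0041]
```

View pics/w11.png

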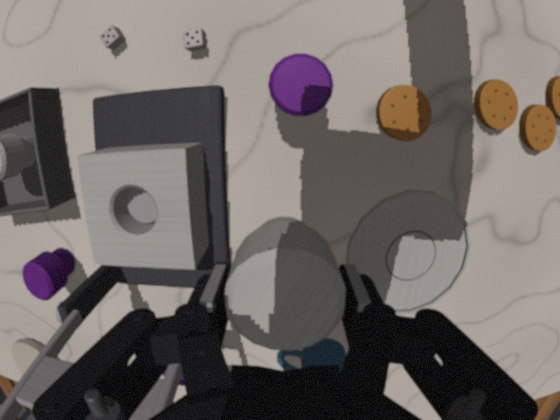

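```bash
python3 -c "
from h import *
w=load('w11.npz'); print(at(w,286,291,.225,True))
from fit import pj
for tx in (.517,.521,.525):
  print(tx,[pj(w,np.array([tx+dx,-.0129+dy,z]),1).round(0) for dx,dy,z in [(.027,0,.225),(-.027,0,.225),(0,.027,.225),(0,-.027,.225),(-.027,0,.187)]])
d=cv2.imread('pics/w11.png'); cv2.imwrite('pics/j.png',cv2.resize(d[200:370,190:380],None,fx=3.5,fy=3.5,interpolation=cv2.INTER_CUBIC))
"
```

```text
[ 0.5135 -0.0118  0.225 ]
0.517 [array([281., 346.]), array([286., 239.]), array([346., 299.]), array([220., 295.]), array([285., 211.])]
0.521 [array([280., 353.]), array([285., 248.]), array([345., 307.]), array([220., 303.]), array([285., 218.])]
0.525 [array([280., 359.]), array([285., 257.]), array([344., 314.]), array([221., 310.]), array([285., 226.])]
```

View pics/j.png

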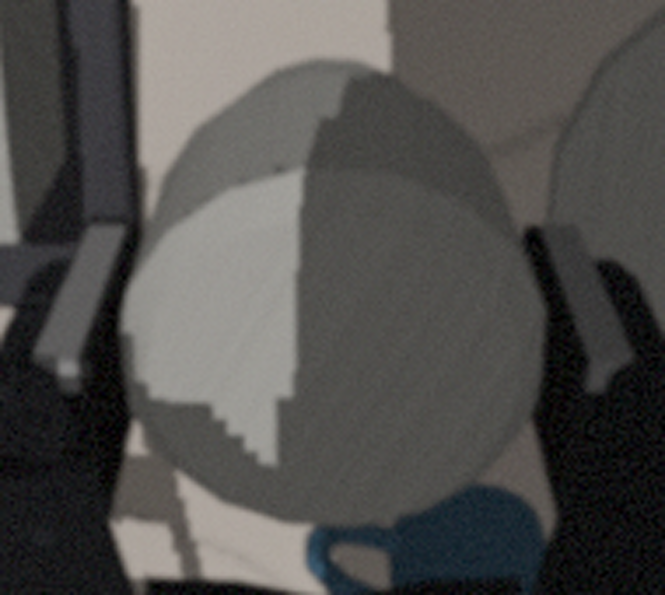

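```bash
python3 -m handwheel '[[0,0,-1.5,0,0,0],[0.1,0,-3.5,0,0,0],[0.1,0,-5.24,0,0,0],[0.1,0,-5.24,0,0,0],[0.1,0,-5.24,0,0,0]]'; python3 -c "
from h import *
st(); snap('side','s12.png'); plan([.528,-.1504,.13],92.2);plan([.528,-.1504,.1],92.2)"
```

```text
clock: 18.98
eef_pos: [0.5294, -0.1417, 0.1975]
tool_rot: [-0.707, -0.014, 0.014, 0.707]
ft_force: [-0.1, -0.5, -1.0]
grip_width: 0.0518
t18.98 p [ 0.5294 -0.1417  0.1975] zyaw 92.25 ydown -1.0000 F [-0.1232 -0.5413 -1.0459] w 0.0518 j [-0.2619  0.3527  0.0707  1.2901  0.0006 -0.3012]
shift [-0.0738  2.7052 -0.3658] turn [-0.0043  0.0118 -0.0046]
shift [-0.0728  3.9052 -0.3667] turn [-0.0043  0.0118 -0.0046]
```

```bash
python3 -c "
from h import *
a=cv2.imread('pics/s12.png')[150:330,200:400]
cv2.imwrite('pics/k.png',cv2.resize(a,None,fx=3.3,fy=3.3))"
```

```text
(no output)
```

View pics/k.png

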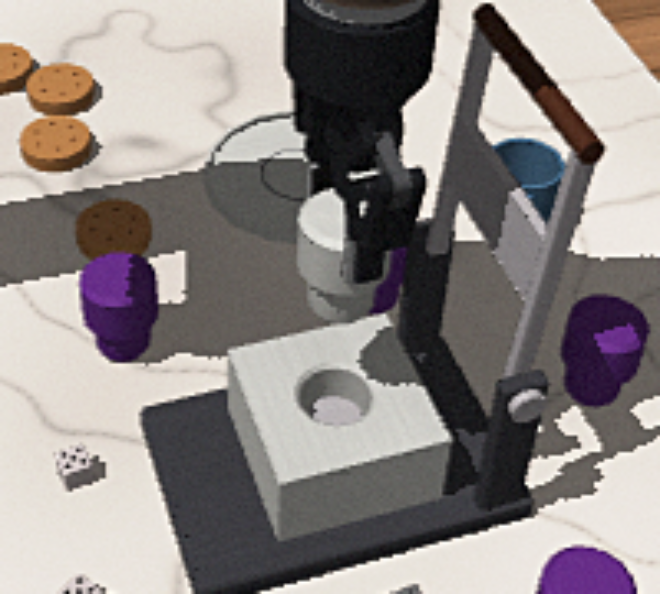

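```bash
python3 -m handwheel '[[-0.05,0.5,-0.37,0,0,0],[-0.07,1.2,-0.37,0,0,0],[-0.07,1.9,-0.37,0,0,0],[-0.07,2.4,-0.37,0,0,0],[-0.07,2.4,-0.37,0,0,0]]'; python3 -c "
from h import *
st(); snap('side','s13.png'); snap('scene','c13.png'); plan([.528,-.1504,.1],92.2)
a=cv2.imread('pics/s13.png')[180:330,220:380]
b=cv2.imread('pics/c13.png')[110:260,180:340]
cv2.imwrite('pics/l.png',np.hstack([cv2.resize(a,(400,375)),cv2.resize(b,(400,375))]))"
```

```text
clock: 19.65
eef_pos: [0.5274, -0.1509, 0.1365]
tool_rot: [-0.707, -0.013, 0.015, 0.707]
ft_force: [0.2, 0.0, -1.1]
grip_width: 0.052
t19.65 p [ 0.5274 -0.1509  0.1365] zyaw 92.31 ydown -1.0000 F [ 0.172   0.032  -1.1417] w 0.0520 j [-0.2787  0.3956 -0.0305  1.1476 -0.0001 -0.3191]
shift [-0.0242  1.5254  0.042 ] turn [0.0007 0.0093 0.0017]
```

View pics/l.png

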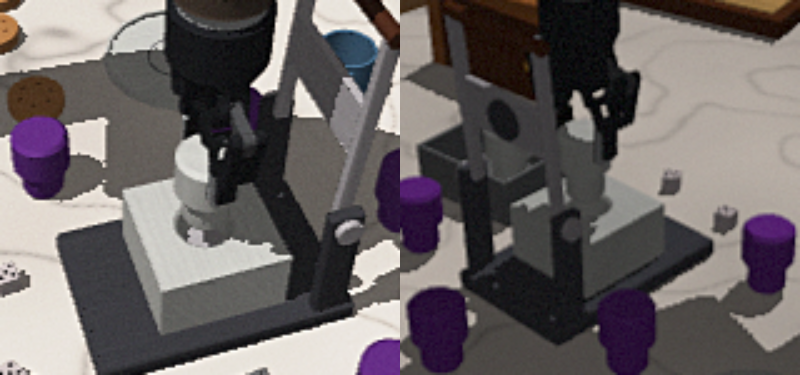

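```bash
python3 -m handwheel '[[0,0.25,0,0,0,0],[0,0.5,0,0,0,0],[0,0.8,0,0,0,0],[0,0.8,0,0,0,0],[0,0.8,0,0,0,0]]'; python3 -c "
from h import *
st()
plan([.528,-.1504,.1],92.2)"
```

```text
clock: 20.38
eef_pos: [0.5285, -0.1516, 0.1179]
tool_rot: [-0.707, -0.014, 0.014, 0.707]
ft_force: [0.1, -0.5, -0.2]
grip_width: 0.052
t20.38 p [ 0.5285 -0.1516  0.1179] zyaw 92.27 ydown -1.0000 F [ 0.1017 -0.4611 -0.2495] w 0.0520 j [-0.2793  0.4112 -0.0587  1.101   0.     -0.3189]
shift [-0.0164  0.7167  0.0473] turn [-0.0001  0.0069 -0.0001]
```

```bash
python3 -m handwheel '[[0,0.2,0.04,0,0,0],[0,0.45,0.04,0,0,0],[0,0.72,0.04,0,0,0],[0,0.72,0.04,0,0,0],[0,0.72,0.04,0,0,0]]'; python3 -c "
from h import *
st()"
```

```text
clock: 21.0
eef_pos: [0.5283, -0.1505, 0.0999]
tool_rot: [-0.707, -0.014, 0.014, 0.707]
ft_force: [-0.4, -0.2, -1.9]
grip_width: 0.0519
t21.00 p [ 0.5283 -0.1505  0.0999] zyaw 92.27 ydown -1.0000 F [-0.4009 -0.1775 -1.9179] w 0.0519 j [-0.2776  0.4272 -0.0851  1.0588 -0.     -0.3172]
```

```bash
python3 -m handwheel '[[0,0.05,0,0,0,0],[0,0.1,0,0,0,0],[0,0.15,0,0,0,0],[0,0.15,0,0,0,0],[0,0.15,0,0,0,0]]'; python3 -c "
from h import *
st()"; python3 -m handwheel '[[0,0,0,0,0,0],[0,0,0,0,0,0],[0,0,0,0,0,0],[0,0,0,0,0,0],[0,0,0,0,0,0]]' 1; python3 -m handwheel '[[0,-1,0,0,0,0],[0,-2,0,0,0,0],[0,-4,0,0,0,0],[0,-6,0,0,0,0],[-1,-8,0,0,0,0]]';python3 -c "
from h import *
st();snap('wrist','w14.png');snap('side','s14.png')"
```

```text
clock: 21.62
eef_pos: [0.5286, -0.1506, 0.0964]
tool_rot: [0.707, 0.014, -0.014, -0.707]
ft_force: [-0.2, -1.1, 2.6]
grip_width: 0.0521
t21.62 p [ 0.5286 -0.1506  0.0964] zyaw 92.27 ydown -1.0000 F [-0.1784 -1.0559  2.5997] w 0.0521 j [-0.2775  0.4304 -0.09    1.0499  0.     -0.3172]
clock: 22.25
eef_pos: [0.5284, -0.1505, 0.0961]
tool_rot: [-0.707, -0.014, 0.014, 0.707]
ft_force: [-0.2, -0.1, 0.4]
grip_width: 0.0853
clock: 22.88
eef_pos: [0.5039, -0.1514, 0.2974]
tool_rot: [0.707, 0.014, -0.014, -0.707]
ft_force: [0.8, -0.7, -0.9]
grip_width: 0.0854
t22.88 p [ 0.5039 -0.1514  0.2974] zyaw 92.32 ydown -1.0000 F [ 0.8464 -0.7399 -0.9456] w 0.0854 j [-0.292   0.2767  0.2231  1.5168  0.0001 -0.3324]
```

View pics/w14.png

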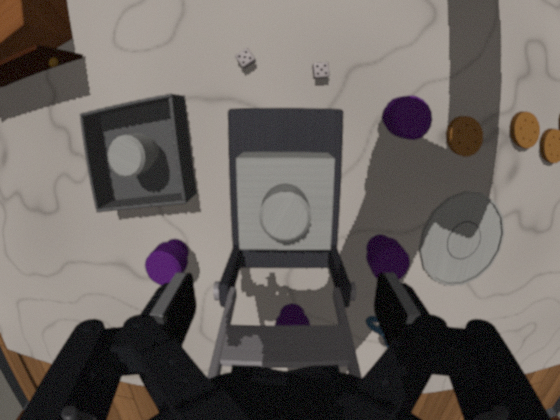

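View pics/s14.png

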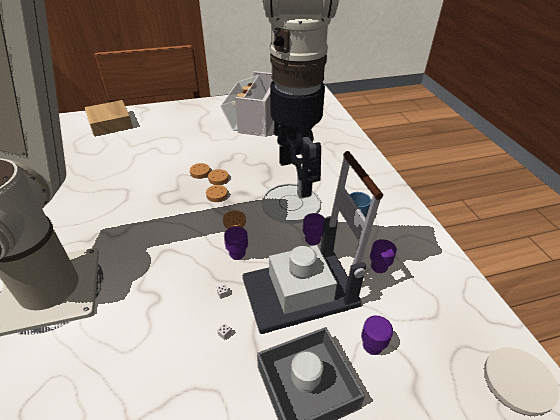

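```bash
python3 -m handwheel '[[0,-1,0,0,1,0],[0,-2,0,0,2,0],[0,-2.2,0,0,3,0],[0,-2.2,0,0,4,0],[0,-2.2,0,0,5,0]]' 0.1; python3 -m handwheel '[[0,0,0,0,1,0],[0,0,0,0,2,0],[0,0,0,0,3,0],[0,0,0,0,4,0],[0,0,0,0,4,0]]';python3 -c "
from h import *
st();plan([.626,-.1468,.345],2.2)"
```

```text
clock: 23.6
eef_pos: [0.5035, -0.1515, 0.3506]
tool_rot: [0.646, -0.288, 0.288, -0.646]
ft_force: [0.1, 1.1, 0.3]
grip_width: 0.0471
clock: 24.22
eef_pos: [0.5034, -0.1515, 0.3506]
tool_rot: [0.51, -0.49, 0.489, -0.51]
ft_force: [0.2, -0.6, 0.7]
grip_width: 0.0469
t24.23 p [ 0.5034 -0.1515  0.3506] zyaw 2.39 ydown -1.0000 F [ 0.1913 -0.5646  0.6729] w 0.0469 j [-0.2923  0.2807  0.3646  1.6556  0.      1.2368]
shift [0.0182 0.2191 4.9091] turn [ 0.0046  0.0192 -0.0016]
```

```bash
python3 -m handwheel '[[0,0,1.5,0,0,0],[0,0,3.4,0,0,0],[0,0,4.9,0,0,0],[0,0,4.9,0,0,0],[0,0,4.9,0,0,0]]'; python3 -c "
from h import *
st();snap('wrist','w15.png');plan([.626,-.1468,.287],2.2)"
```

```text
clock: 24.85
eef_pos: [0.6254, -0.1466, 0.3506]
tool_rot: [0.51, -0.49, 0.489, -0.51]
ft_force: [-0.7, -0.1, 0.5]
grip_width: 0.0468
t24.85 p [ 0.6254 -0.1466  0.3506] zyaw 2.36 ydown -1.0000 F [-0.6976 -0.1468  0.5432] w 0.0468 j [-0.2303  0.5646  0.7973  1.805  -0.0001  1.2993]
shift [0.003  2.5805 0.0374] turn [0.0012 0.0126 0.0005]
```

View pics/w15.png

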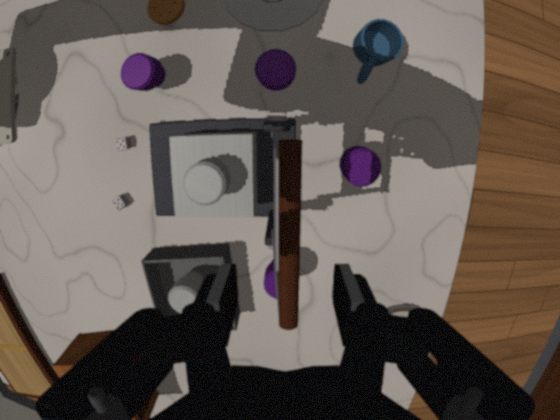

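```bash
python3 -m handwheel '[[0,0.8,0,0,0,0],[0,1.6,0,0,0,0],[0,2.5,0,0,0,0],[0,2.5,0,0,0,0],[0,2.5,0,0,0,0]]';  python3 -m handwheel '[[0,0,0,0,0,0],[0,0,0,0,0,0],[0,0,0,0,0,0],[0,0,0,0,0,0],[0,0,0,0,0,0]]' -1; cat > arc.py <<'E'
from h import *
import sys
# TCP on arc: hinge x .616 z .125, h offset
h=.0175; hx,hz=.6160,.125-h
o=bot.get_obs(); p=o['eef_pos']; q0=np.arctan2(p[2]-hz,hx-p[0]); print('q now',q0,'rad',np.hypot(p[2]-hz,hx-p[0]))
for k in range(1,6):
    q=q0+float(sys.argv[1])*k; x=hx-.178*np.cos(q); z=hz+.178*np.sin(q)
    print(round(q,3),'y',round(-(z-p[2])/.025,2),'z',round((x-p[0])/.025,2))
E
python3 -c "
from h import *
st()"; python3 arc.py -0.11
```

```text
clock: 25.52
eef_pos: [0.6255, -0.1469, 0.2908]
tool_rot: [-0.509, 0.489, -0.491, 0.51]
ft_force: [-0.1, -0.1, 0.2]
grip_width: 0.0471
clock: 26.15
eef_pos: [0.6265, -0.1468, 0.2902]
tool_rot: [-0.509, 0.489, -0.491, 0.51]
ft_force: [1.4, -0.6, 6.2]
grip_width: 0.012
t26.15 p [ 0.6265 -0.1468  0.2902] zyaw 2.27 ydown -1.0000 F [ 1.4266 -0.6452  6.2159] w 0.0120 j [-0.2301  0.5359  0.5927  1.6244  0.0001  1.301 ]
q now 1.6284817204096793 rad 0.18295487080918355
1.518 y 0.2 z -0.79
1.408 y 0.28 z -1.57
1.298 y 0.45 z -2.34
1.188 y 0.7 z -3.08
1.078 y 1.03 z -3.79
```

```bash
python3 -m handwheel '[[0,0.02,-0.79,0,0,0],[0,0.1,-1.57,0,0,0],[0,0.27,-2.34,0,0,0],[0,0.52,-3.08,0,0,0],[0,0.85,-3.79,0,0,0]]'; sed -i 's/h=.0175/h=.0130/' arc.py; python3 -c "
from h import *
st()"; python3 arc.py -0.11
```

```text
clock: 26.78
eef_pos: [0.5331, -0.1502, 0.27]
tool_rot: [-0.508, 0.488, -0.492, 0.512]
ft_force: [6.2, 0.7, -2.9]
grip_width: 0.0119
t26.77 p [ 0.5331 -0.1502  0.27  ] zyaw 2.31 ydown -1.0000 F [ 6.2307  0.74   -2.9229] w 0.0119 j [-0.2757  0.3312  0.2282  1.4598  0.002   1.2549]
q now 1.0875212607628355 rad 0.17847984932248948
0.978 y 0.42 z -0.66
0.868 y 0.89 z -1.29
0.758 y 1.43 z -1.86
0.648 y 2.03 z -2.36
0.538 y 2.68 z -2.8
```

```bash
python3 -m handwheel '[[0,0.42,-0.66,0,0,0],[0,0.89,-1.29,0,0,0],[0,1.43,-1.86,0,0,0],[0,2.03,-2.36,0,0,0],[0,2.68,-2.8,0,0,0]]'; python3 -c "
from h import *
st()"; python3 arc.py -0.11
```

```text
clock: 27.4
eef_pos: [0.4634, -0.1527, 0.2015]
tool_rot: [-0.508, 0.488, -0.491, 0.512]
ft_force: [5.6, 2.3, 4.7]
grip_width: 0.0116
t27.40 p [ 0.4634 -0.1527  0.2015] zyaw 2.31 ydown -1.0000 F [5.5734 2.3422 4.7209] w 0.0116 j [-0.3202  0.2275 -0.091   1.2462  0.0029  1.2104]
q now 0.5303510674700568 rad 0.17685751146137796
0.42 y 0.67 z -0.4
0.31 y 1.4 z -0.68
0.2 y 2.16 z -0.88
0.09 y 2.94 z -0.99
-0.02 y 3.72 z -1.02
```

```bash
python3 -m handwheel '[[0,0.45,-0.28,0,0,0],[0,0.95,-0.53,0,0,0],[0,1.4,-0.68,0,0,0],[0,1.8,-0.8,0,0,0],[0,2.16,-0.88,0,0,0]]'; python3 -c "
from h import *
st();snap('side','s16.png')"; python3 arc.py -0.06
```

```text
clock: 28.02
eef_pos: [0.4414, -0.1536, 0.1471]
tool_rot: [-0.508, 0.489, -0.491, 0.512]
ft_force: [5.0, 3.3, 3.8]
grip_width: 0.0117
t28.02 p [ 0.4414 -0.1536  0.1471] zyaw 2.32 ydown -1.0000 F [4.9603 3.2626 3.781 ] w 0.0117 j [-0.3366  0.23   -0.2368  1.0995  0.0027  1.1937]
q now 0.1928739116439412 rad 0.17806905418929325
0.133 y 0.42 z -0.07
0.073 y 0.85 z -0.11
0.013 y 1.27 z -0.13
-0.047 y 1.7 z -0.12
-0.107 y 2.13 z -0.09
```

View pics/s16.png

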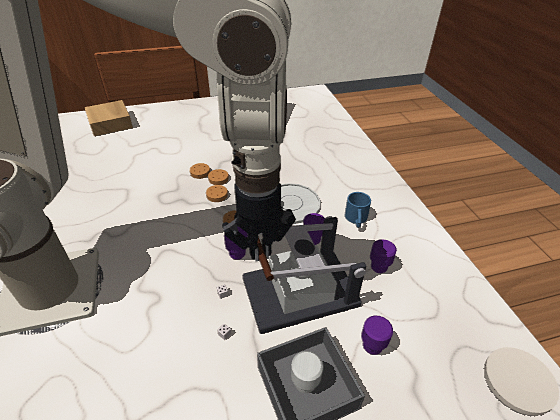

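```bash
python3 -m handwheel '[[0,0.42,-0.07,0,0,0],[0,0.85,-0.11,0,0,0],[0,1.15,-0.13,0,0,0],[0,1.35,-0.13,0,0,0],[0,1.4,-0.13,0,0,0]]'; python3 -c "
from h import *
st()"; python3 arc.py -0.06
```

```text
clock: 28.7
eef_pos: [0.4381, -0.1537, 0.1123]
tool_rot: [-0.509, 0.489, -0.491, 0.511]
ft_force: [3.0, 2.9, 7.3]
grip_width: 0.0119
t28.70 p [ 0.4381 -0.1537  0.1123] zyaw 2.32 ydown -1.0000 F [3.0476 2.8624 7.3416] w 0.0119 j [-0.3392  0.259  -0.2986  1.0092  0.0026  1.1912]
q now 0.001774738451466985 rad 0.1778953158879812
-0.058 y 0.43 z 0.01
-0.118 y 0.85 z 0.05
-0.178 y 1.27 z 0.11
-0.238 y 1.69 z 0.2
-0.298 y 2.1 z 0.31
```

```bash
python3 -m handwheel '[[0,0.1,0,0,0,0],[0,0.2,0,0,0,0],[0,0.3,0,0,0,0],[0,0.3,0,0,0,0],[0,0.3,0,0,0,0]]'; python3 arc.py -0.06|head -1
```

```text
clock: 29.32
eef_pos: [0.4381, -0.1539, 0.1101]
tool_rot: [-0.508, 0.488, -0.492, 0.512]
ft_force: [-7.5, 8.0, 41.1]
grip_width: 0.0118
q now -0.0105974346238628 rad 0.17789497970034687
```

```bash
python3 -m handwheel '[[0,-0.1,0,0,0,0],[0,-0.2,0,0,0,0],[0,-0.2,0,0,0,0],[0,-0.2,0,0,0,0],[0,-0.2,0,0,0,0]]' 0.05; python3 -m handwheel '[[0,-1,0,0,0,0],[0,-2,0,0,0,0],[0,-4,0,0,0,0],[0,-6,0,0,0,0],[0,-8,0,0,0,0]]'; python3 -c "
from h import *
st();snap('wrist','w17.png');snap('side','s17.png')
a=cv2.imread('pics/s17.png')[190:330,220:390]; cv2.imwrite('pics/m.png',cv2.resize(a,None,fx=4,fy=4,interpolation=cv2.INTER_CUBIC))"
```

```text
clock: 29.95
eef_pos: [0.4356, -0.1542, 0.1083]
tool_rot: [0.51, -0.49, 0.49, -0.51]
ft_force: [1.0, 0.0, 0.1]
grip_width: 0.0447
clock: 30.58
eef_pos: [0.4357, -0.1541, 0.3103]
tool_rot: [0.51, -0.49, 0.49, -0.51]
ft_force: [1.4, -0.4, -0.2]
grip_width: 0.0447
t30.57 p [ 0.4357 -0.1541  0.3103] zyaw 2.27 ydown -1.0000 F [ 1.4461 -0.355  -0.2416] w 0.0447 j [-0.34    0.1446  0.0892  1.5159 -0.      1.1912]
```

View pics/m.png

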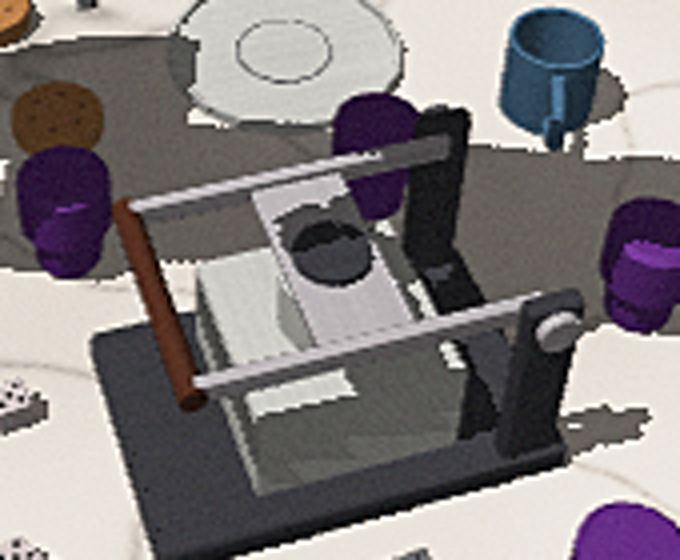

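View pics/w17.png

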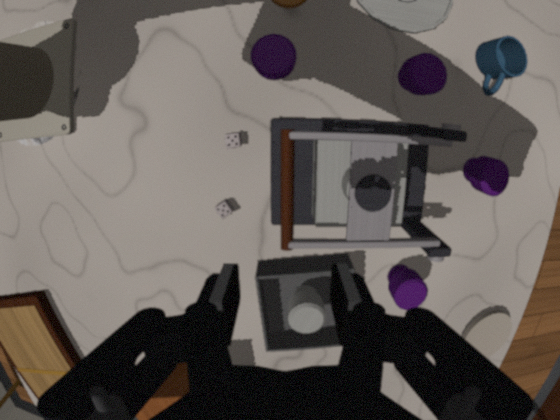

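```bash
python3 -c "
from fit import *
d=load('s17.npz');w=load('w17.npz')
x,y,a,q,xf,L=r.x
Rz=R.from_euler('z',a)
for q in (0,.05,.1):
  P=[Rz.apply([.088-.178*np.cos(q),t,.125+.178*np.sin(q)])+[x,y,0] for t in (L,-L)]
  print(q,proj(d,P).round(1).tolist(),[pj(w,p,1).round(1) for p in P])
plan([.41,.2,.27],92.2)
"
```

```text
0 [[250.5, 241.2], [268.3, 290.1]] [array([287.5, 129.9]), array([286.9, 248.8])]
0.05 [[250.4, 238.1], [268.4, 287.1]] [array([287.7, 130.3]), array([287.2, 252.1])]
0.1 [[250.6, 235.0], [268.7, 284.0]] [array([288.5, 130.7]), array([287.9, 255.5])]
shift [-14.2461   1.7201  -0.5921] turn [-0.0267 -8.9929  0.0632]
```

```bash
python3 -c "
from h import *
plan([.41,.16,.25],2.2)"; 
```

```text
shift [-12.6506   2.5259  -0.6635] turn [-0.0572  0.007   0.0232]
```

```bash
python3 -m handwheel '[[-2.4,0,0,0,0,0],[-4.8,0.5,-0.2,0,0,0],[-7.2,1,-0.4,0,0,0],[-9.6,1.6,-0.6,0,0,0],[-12,2.4,-0.66,0,0,0]]' 1;python3 -m handwheel '[[0,0,0,0,0,0],[0,0,0,0,0,0],[0,0,0,0,0,0],[0,0,0,0,0,0],[0,0,0,0,0,0]]'; python3 -c "
from h import *
st();snap('wrist','w18.png')"
```

```text
clock: 31.3
eef_pos: [0.4071, 0.146, 0.2484]
tool_rot: [-0.51, 0.49, -0.49, 0.51]
ft_force: [1.7, 0.6, -0.0]
grip_width: 0.0852
clock: 31.92
eef_pos: [0.408, 0.1433, 0.2495]
tool_rot: [-0.509, 0.49, -0.491, 0.51]
ft_force: [0.6, 0.9, -1.3]
grip_width: 0.0853
t31.93 p [0.408  0.1433 0.2495] zyaw 2.15 ydown -1.0000 F [ 0.5978  0.9311 -1.3283] w 0.0853 j [ 0.3378  0.0982 -0.1208  1.3511 -0.      1.871 ]
```

View pics/w18.png

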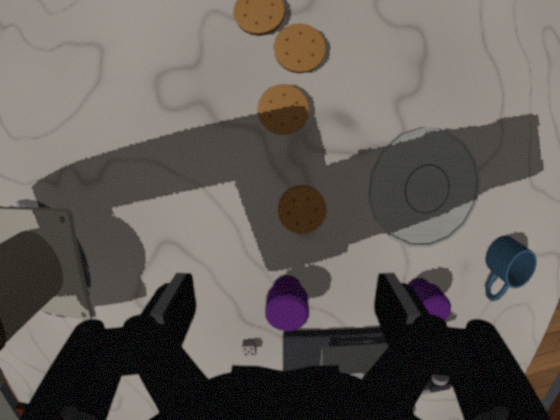

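```bash
python3 -c "
from h import *
w=load('w18.npz')
im=cv2.imread('pics/w18.png'); hsv=cv2.cvtColor(im,cv2.COLOR_BGR2HSV)
m=cv2.inRange(hsv,(5,110,40),(22,255,255)); m=cv2.morphologyEx(m,cv2.MORPH_CLOSE,np.ones((9,9)))
n,l,s,c=cv2.connectedComponentsWithStats(m)
for i in range(1,n):
  if s[i,4]>300: print(s[i],c[i],at(w,*c[i],.012,True))
print('tray',at(w,427,189,.004,True),'purple',at(w,289,308,.072,True))
plan([.431,.110,.12],2.2)"
```

```text
[ 234    0   92   73 3555] [281.8526  33.4824] [0.3978 0.3203 0.012 ]
[ 258   85   51   50 1989] [283.2338 109.0649] [0.4029 0.2295 0.012 ]
[ 278  185   48   49 1792] [301.5686 209.1685] [0.4299 0.1098 0.012 ]
[ 525  301   35  100 1692] [546.1513 359.2305] [ 0.9944 -0.2069  0.012 ]
tray [0.5948 0.142  0.004 ] purple [0.4182 0.0059 0.072 ]
shift [1.3736 5.1769 0.8688] turn [-0.003  -0.0025 -0.0006]
```

```bash
python3 -m handwheel '[[1.37,1.5,0.88,0,0,0],[1.37,3.5,0.88,0,0,0],[1.37,5.5,0.88,0,0,0],[1.37,7,0.88,0,0,0],[1.37,7.2,0.88,0,0,0]]'; python3 -c "
from h import *
st(); plan([.430,.110,-.002],2.2)"
```

```text
clock: 32.6
eef_pos: [0.4287, 0.1099, 0.067]
tool_rot: [0.511, -0.491, 0.489, -0.508]
ft_force: [-0.6, -0.1, -0.1]
grip_width: 0.0854
t32.60 p [0.4287 0.1099 0.067 ] zyaw 2.23 ydown -1.0000 F [-0.5644 -0.0615 -0.1334] w 0.0854 j [ 0.251   0.2827 -0.4058  0.8882 -0.      1.7828]
shift [-0.0051  2.7596  0.0697] turn [0.0332 0.0034 0.0074]
```

```bash
python3 -m handwheel '[[0,0.7,0.03,0,0,0],[0,1.5,0.05,0,0,0],[0,2.2,0.05,0,0,0],[0,2.7,0.05,0,0,0],[0,2.7,0.05,0,0,0]]'; python3 -m handwheel '[[0,0,0,0,0,0],[0,0,0,0,0,0],[0,0,0,0,0,0],[0,0,0,0,0,0],[0,0,0,0,0,0]]' -1; python3 -c "
from h import *
st(); plan([.595,.142,.12],2.2)"
```

```text
clock: 33.22
eef_pos: [0.4324, 0.1109, 0.0018]
tool_rot: [0.51, -0.49, 0.49, -0.51]
ft_force: [-0.3, -0.5, 0.5]
grip_width: 0.0851
clock: 33.85
eef_pos: [0.4331, 0.1111, 0.0031]
tool_rot: [-0.509, 0.49, -0.49, 0.51]
ft_force: [-0.7, -0.5, 6.8]
grip_width: 0.0573
t33.85 p [0.4331 0.1111 0.0031] zyaw 2.27 ydown -1.0000 F [-0.7158 -0.4589  6.8356] w 0.0573 j [ 0.2511  0.3817 -0.4747  0.7122  0.      1.7823]
shift [-0.98   -4.6608  6.5306] turn [-0.0121  0.0071 -0.0027]
```

```bash
python3 -m handwheel '[[0,-1,0,0,0,0],[0,-2.5,0.5,0,0,0],[-0.4,-3.5,2.5,0,0,0],[-0.8,-3.5,4.9,0,0,0],[-0.98,-3.5,6.5,0,0,0]]'; python3 -m handwheel '[[0,0,0,0,0,0],[0,0,0,0,0,0],[0,0,0,0,0,0],[0,0,0,0,0,0],[0,0,0,0,0,0]]'; python3 -c "
from h import *
st(); snap('wrist','w19.png');plan([.595,.142,.0075],2.2)"
```

```text
clock: 34.48
eef_pos: [0.5967, 0.1426, 0.0907]
tool_rot: [-0.509, 0.489, -0.491, 0.511]
ft_force: [-0.4, 0.0, -0.1]
grip_width: 0.0575
clock: 35.1
eef_pos: [0.5932, 0.1418, 0.0896]
tool_rot: [-0.51, 0.49, -0.49, 0.51]
ft_force: [-0.5, 0.4, -0.8]
grip_width: 0.0572
t35.10 p [0.5932 0.1418 0.0896] zyaw 2.28 ydown -1.0000 F [-0.5259  0.4012 -0.8227] w 0.0572 j [ 0.2346  0.546   0.0825  1.1071 -0.      1.7657]
shift [-0.0053  3.2804  0.0646] turn [-0.0016  0.0077 -0.0002]
```

View pics/w19.png

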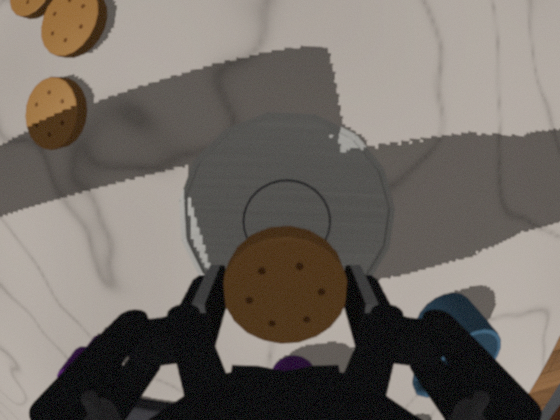

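```bash
python3 -c "
from h import *
w=load('w19.npz'); print(at(w,286.5,221,.004,True),at(w,285,285,.0896+.014,True))"; python3 -m handwheel '[[0,0.8,0.07,0,0,0],[0,1.8,0.07,0,0,0],[0,2.7,0.07,0,0,0],[0,3.15,0.07,0,0,0],[0,3.25,0.07,0,0,0]]'; python3 -m handwheel '[[0,0,0,0,0,0],[0,0,0,0,0,0],[0,0,0,0,0,0],[0,0,0,0,0,0],[0,0,0,0,0,0]]';  python3 -c "
from h import *
st()"
```

```text
[0.5944 0.1431 0.004 ] [0.5932 0.1454 0.1036]
clock: 35.78
eef_pos: [0.5949, 0.1418, 0.0074]
tool_rot: [0.51, -0.49, 0.49, -0.509]
ft_force: [-0.1, 0.1, -0.1]
grip_width: 0.0574
clock: 36.4
eef_pos: [0.5954, 0.1419, 0.0081]
tool_rot: [-0.51, 0.49, -0.49, 0.51]
ft_force: [0.6, 0.4, -0.5]
grip_width: 0.0575
t36.40 p [0.5954 0.1419 0.0081] zyaw 2.27 ydown -1.0000 F [ 0.5642  0.3652 -0.4835] w 0.0575 j [ 0.2339  0.6332 -0.0007  0.9366 -0.      1.7651]
```

```bash
python3 -m handwheel '[[0,0.05,0,0,0,0],[0,0.05,0,0,0,0],[0,0.05,0,0,0,0],[0,0.05,0,0,0,0],[0,-1,0,0,0,0]]' 1; python3 -m handwheel '[[0,-1,0,0,0,0],[0,-3,0,0,0,0],[0,-5,0,0,0,0],[0,-6,-0.5,0,0,0],[0,-6,-0.5,0,0,0]]'; python3 -c "
from h import *
st(); snap('wrist','w20.png');plan([.42,.21,.2],-12)"
```

```text
clock: 37.02
eef_pos: [0.5931, 0.1414, 0.0308]
tool_rot: [0.511, -0.491, 0.489, -0.508]
ft_force: [0.0, 0.1, -0.2]
grip_width: 0.0853
clock: 37.65
eef_pos: [0.584, 0.1418, 0.186]
tool_rot: [-0.508, 0.489, -0.491, 0.512]
ft_force: [0.6, -0.8, 0.1]
grip_width: 0.0852
t37.65 p [0.584  0.1418 0.186 ] zyaw 2.28 ydown -1.0000 F [ 0.6026 -0.7804  0.07  ] w 0.0852 j [0.2382 0.4583 0.2    1.3068 0.     1.7691]
shift [-2.9966 -0.6608 -6.4165] turn [-0.0128  1.428  -0.004 ]
```

View pics/w20.png

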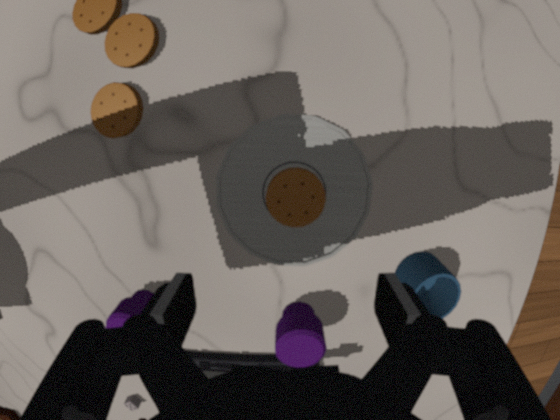

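```bash
python3 -c "
from h import *
w=load('w20.npz'); print('bisc',at(w,295.5,196.5,.018,True),'tray rim c',at(w,294,188,.006,True), 'circ top',at(w,293,161,.004,True),'bisc top edge',at(w,295,166.5,.02,True),'L',at(w,262,191,.004,True),'R',at(w,327,193,.004,True))
d=cv2.imread('pics/w20.png')[105:270,210:380]; cv2.imwrite('pics/n.png',cv2.resize(d,None,fx=3.5,fy=3.5,interpolation=cv2.INTER_CUBIC))"
```

```text
bisc [0.5955 0.1417 0.018 ] tray rim c [0.5941 0.1476 0.006 ] circ top [0.5919 0.1751 0.004 ] bisc top edge [0.5935 0.172  0.02  ] L [0.5614 0.1427 0.004 ] R [0.6288 0.1433 0.004 ]
```

View pics/n.png

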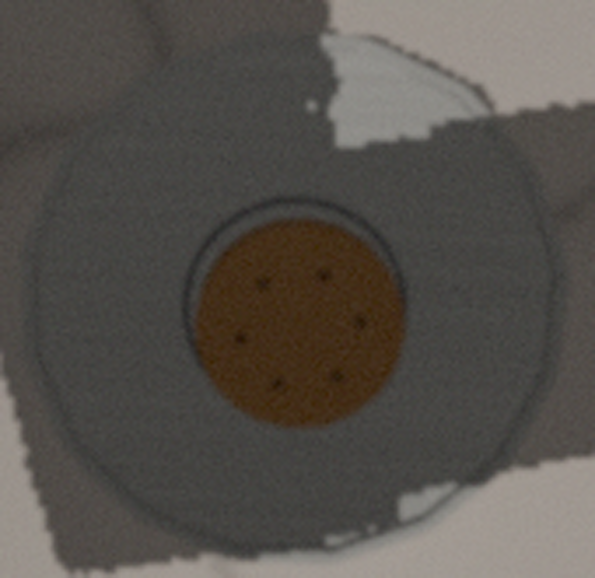

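```bash
python3 -m handwheel '[[-0.8,0,-2,0,0.5,0],[-1.8,0,-4,0,1,0],[-2.6,0,-5.5,0,1.43,0],[-2.8,0,-6.6,0,1.43,0],[-2.8,0,-6.6,0,1.43,0]]'; python3 -m handwheel '[[0,0,0,0,0,0],[0,0,0,0,0,0],[0,0,0,0,0,0],[0,0,0,0,0,0],[0,0,0,0,0,0]]'; cat > bis.py <<'E'
from h import *
import sys
w=snap('wrist',sys.argv[1]+'.png'); im=cv2.imread('pics/'+sys.argv[1]+'.png'); hsv=cv2.cvtColor(im,cv2.COLOR_BGR2HSV)
m=cv2.inRange(hsv,(5,110,40),(22,255,255)); m=cv2.morphologyEx(m,cv2.MORPH_CLOSE,np.ones((9,9)))
dt=cv2.distanceTransform(m,cv2.DIST_L2,5)
n,l,s,c=cv2.connectedComponentsWithStats((dt>0.6*dt.max()).astype(np.uint8))
for i in range(1,n):
    if s[i,4]>10: print(s[i],c[i],at(w,*c[i],.012,True))
st()
E
python3 bis.py w21; python3 -c "
from h import *
plan([.403,.2295,.06],-12)"
```

```text
clock: 38.33
eef_pos: [0.4129, 0.2046, 0.1813]
tool_rot: [-0.447, 0.549, -0.549, 0.444]
ft_force: [1.2, 0.1, 0.7]
grip_width: 0.0854
clock: 38.95
eef_pos: [0.4154, 0.2047, 0.1829]
tool_rot: [-0.445, 0.55, -0.55, 0.445]
ft_force: [-0.3, -0.5, -0.1]
grip_width: 0.0854
[196  53  26  23 451] [208.9047  64.4058] [0.3708 0.3484 0.012 ]
[253  84  28  26 530] [266.8321  95.9736] [0.4187 0.3039 0.012 ]
[255 162  25  25 454] [267.3238 173.8877] [0.4027 0.2293 0.012 ]
[448 212  13  16 150] [453.9533 219.0733] [0.5958 0.1401 0.012 ]
t39.00 p [0.4153 0.2047 0.1829] zyaw -12.04 ydown -1.0000 F [0.4227 0.1135 1.0243] w 0.0852 j [ 0.458   0.1963 -0.1809  1.1936  0.      2.2389]
shift [-0.8654  4.917  -0.6896] turn [-0.0001 -0.0041 -0.0003]
```

View pics/w21.png

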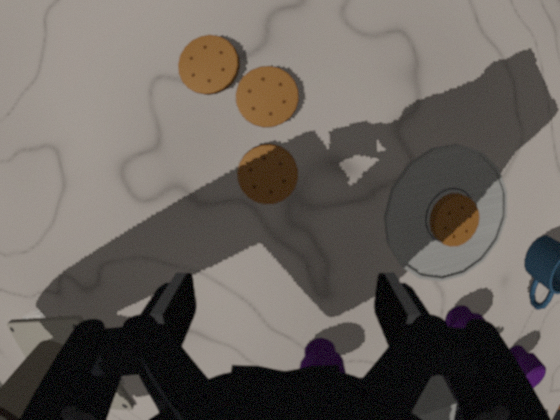

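```bash
python3 -m handwheel '[[-0.87,1,-0.69,0,0,0],[-0.87,2.5,-0.69,0,0,0],[-0.87,4.5,-0.69,0,0,0],[-0.87,6,-0.69,0,0,0],[-0.87,6.5,-0.69,0,0,0]]'; python3 -m handwheel '[[0,0.4,0,0,0,0],[0,0.8,0,0,0,0],[0,0.8,0,0,0,0],[0,0.8,0,0,0,0],[0,0.8,0,0,0,0]]'; python3 -c "
from h import *
st(); plan([.4027,.2293,0.001],-12)"
```

```text
clock: 39.62
eef_pos: [0.4012, 0.2287, 0.0184]
tool_rot: [-0.446, 0.55, -0.549, 0.443]
ft_force: [0.3, 1.0, -0.3]
grip_width: 0.0852
clock: 40.25
eef_pos: [0.4034, 0.2299, 0.0011]
tool_rot: [0.444, -0.55, 0.55, -0.445]
ft_force: [0.1, -0.3, -0.1]
grip_width: 0.085
t40.25 p [0.4034 0.2299 0.0011] zyaw -12.03 ydown -1.0000 F [ 0.1192 -0.2692 -0.0779] w 0.0850 j [ 0.5181  0.4116 -0.4312  0.7267  0.      2.2989]
shift [ 0.0309  0.002  -0.0208] turn [-0.0056 -0.003  -0.0053]
```

```bash
python3 -m handwheel '[[0,0,0,0,0,0],[0,0,0,0,0,0],[0,0,0,0,0,0],[0,0,0,0,0,0],[0,0,0,0,0,0]]' -1; python3 -m handwheel '[[0,-0.5,0,0,0,0],[0,-1.5,0,0,0,0],[0,-2.5,0,0,0,0],[0,-3.6,0,0,0,0],[0,-4,0,0,0,0]]'; python3 -c "
from h import *
st(); plan([.5945,.1430,.1],2.2)"
```

```text
clock: 40.88
eef_pos: [0.4032, 0.2298, 0.0013]
tool_rot: [0.444, -0.55, 0.55, -0.445]
ft_force: [-1.4, -2.1, 7.3]
grip_width: 0.0573
clock: 41.5
eef_pos: [0.404, 0.2303, 0.1025]
tool_rot: [0.444, -0.549, 0.55, -0.446]
ft_force: [0.2, -0.0, -0.9]
grip_width: 0.0575
t41.50 p [0.404  0.2303 0.1025] zyaw -12.03 ydown -1.0000 F [ 0.1535 -0.0064 -0.9178] w 0.0575 j [ 0.5181  0.2713 -0.3109  0.9849  0.0001  2.2988]
shift [1.828  0.1174 8.1818] turn [-0.017  -1.4226 -0.0122]
```

```bash
python3 -m handwheel '[[0.4,0,2,0,0,0],[0.9,0,4.2,0,0,0],[1.4,0,6.3,0,0,0],[1.83,0,8.18,0,0,0],[1.83,0,8.18,0,0,0]]'; python3 -m handwheel '[[0,0,0,0,0,0],[0,0,0,0,0,0],[0,0,0,0,0,0],[0,0,0,0,0,0],[0,0,0,0,0,0]]'; python3 -c "
from h import *
st(); plan([.5945,.1430,.0225],-12)"
```

```text
clock: 42.12
eef_pos: [0.5958, 0.1403, 0.0991]
tool_rot: [0.444, -0.55, 0.551, -0.444]
ft_force: [-0.6, -0.1, -0.5]
grip_width: 0.0574
clock: 42.75
eef_pos: [0.5932, 0.1426, 0.1007]
tool_rot: [0.445, -0.549, 0.55, -0.445]
ft_force: [0.8, -0.2, 0.1]
grip_width: 0.0573
t42.75 p [0.5932 0.1426 0.1007] zyaw -12.00 ydown -1.0000 F [ 0.7887 -0.1832  0.0627] w 0.0573 j [ 0.2359  0.5367  0.098   1.1317 -0.      2.0161]
shift [-0.027   3.1284  0.0458] turn [-0.0019  0.0001 -0.0006]
```

```bash
python3 -m handwheel '[[0,0.8,0.03,0,0,0],[0,1.7,0.03,0,0,0],[0,2.5,0.03,0,0,0],[0,3,0.03,0,0,0],[0,3.1,0.03,0,0,0]]'; python3 -m handwheel '[[0,0,0,0,0,0],[0,0,0,0,0,0],[0,0,0,0,0,0],[0,0,0,0,0,0],[0,0,0,0,0,0]]'; python3 -c "
from h import *
st(); plan([.5945,.1430,.0225],-12)"
```

```text
clock: 43.38
eef_pos: [0.5935, 0.142, 0.0221]
tool_rot: [-0.445, 0.55, -0.549, 0.444]
ft_force: [-0.4, -0.3, 0.6]
grip_width: 0.0575
clock: 44.0
eef_pos: [0.5942, 0.1421, 0.0231]
tool_rot: [0.445, -0.55, 0.55, -0.445]
ft_force: [-1.1, -0.3, -0.2]
grip_width: 0.0576
t44.00 p [0.5942 0.1421 0.0231] zyaw -12.03 ydown -1.0000 F [-1.1251 -0.275  -0.2394] w 0.0576 j [ 0.2348  0.6141  0.0096  0.966  -0.      2.0155]
shift [-0.0367  0.0241  0.0054] turn [-0.0015 -0.0029 -0.0006]
```

Open, lift away, and look at the stack.

```bash
python3 -m handwheel '[[0,0.03,0,0,0,0],[0,0.03,0,0,0,0],[0,0.03,0,0,0,0],[0,0.03,0,0,0,0],[0,-1,0,0,0,0]]' 1; python3 -m handwheel '[[0,-1,0,0,0,0],[0,-3,0,0,0,0],[0,-5,0,0,0,0],[0,-6,-2,0,0,0],[-1.5,-6,-4,0,-1,0]]'; python3 bis.py w22; python3 -c "
from h import *
plan([.40,.26,.19],47)"
```

```text
clock: 44.62
eef_pos: [0.592, 0.1417, 0.0459]
tool_rot: [-0.447, 0.55, -0.549, 0.443]
ft_force: [0.9, -0.0, 0.5]
grip_width: 0.0854
clock: 45.25
eef_pos: [0.505, 0.1991, 0.201]
tool_rot: [0.489, -0.508, 0.51, -0.493]
ft_force: [0.0, 1.2, -1.0]
grip_width: 0.0857
[143  51  21  21 339] [153.     61.351] [0.3717 0.348  0.012 ]
[185  86  24  23 432] [196.5324  96.375 ] [0.4187 0.3039 0.012 ]
[357 231  22  24 390] [366.9718 242.7949] [0.597  0.1366 0.012 ]
[543 332  17  44 364] [553.4258 358.7637] [ 1.0233 -0.1418  0.012 ]
t45.30 p [0.4986 0.2051 0.1998] zyaw -1.24 ydown -1.0000 F [-5.8867  1.2354 -0.7494] w 0.0855 j [0.387  0.3328 0.048  1.2857 0.0056 1.9794]
shift [-2.1098  0.4091 -3.9915] turn [-0.0023 -4.8239 -0.0329]
```

View pics/w22.png

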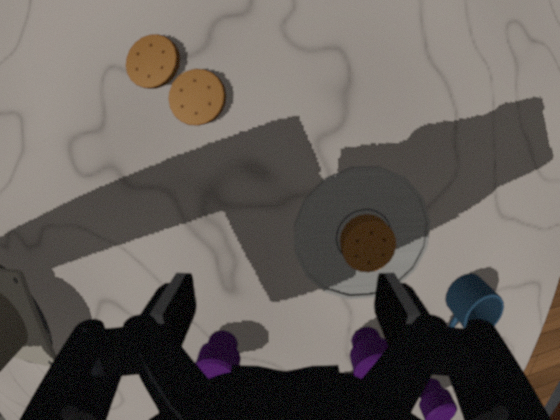

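```bash
python3 -c "
from h import *
plan([.4187,.3039,.1],47)"; 
```

```text
shift [-3.8626  4.017  -3.2747] turn [-0.0023 -4.8239 -0.0329]
```

```bash
python3 -m handwheel '[[-0.8,0.5,-0.7,0,-1,0],[-1.6,1,-1.4,0,-2,0],[-2.4,1.5,-2.1,0,-3,0],[-3.2,2.5,-2.8,0,-4,0],[-3.86,4,-3.27,0,-4.82,0]]'; python3 -m handwheel '[[0,0,0,0,0,0],[0,0,0,0,0,0],[0,0,0,0,0,0],[0,0,0,0,0,0],[0,0,0,0,0,0]]'; python3 bis.py w23; python3 -c "
from h import *
plan([.4187,.3039,.001],47)"; 
```

```text
clock: 45.92
eef_pos: [0.4262, 0.3005, 0.0983]
tool_rot: [-0.656, 0.262, -0.263, 0.658]
ft_force: [-0.2, 0.7, 0.5]
grip_width: 0.0856
clock: 46.55
eef_pos: [0.4264, 0.2989, 0.0986]
tool_rot: [-0.656, 0.264, -0.264, 0.656]
ft_force: [-0.1, -0.4, 0.0]
grip_width: 0.0852
[262 103  37  35 937] [279.9146 120.2946] [0.3704 0.349  0.012 ]
[266 195  32  30 682] [281.412  209.9194] [0.4184 0.3041 0.012 ]
t46.60 p [0.4262 0.2989 0.0984] zyaw 46.13 ydown -1.0000 F [-0.5298  0.9046 -0.7946] w 0.0852 j [ 0.6116  0.3766 -0.1686  1.0248 -0.      1.3773]
shift [-0.3571  3.8967 -0.068 ] turn [-0.0051 -0.0872  0.0011]
```

View pics/w23.png

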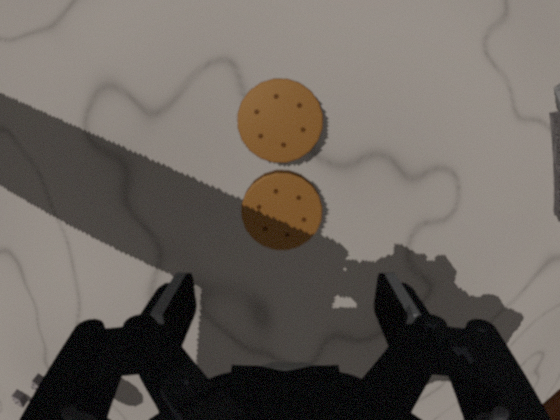

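```bash
python3 -m handwheel '[[-0.36,0.5,-0.07,0,0,0],[-0.36,1.5,-0.07,0,0,0],[-0.36,2.6,-0.07,0,0,0],[-0.36,3.6,-0.07,0,0,0],[-0.36,3.9,-0.07,0,0,0]]'; python3 -m handwheel '[[0,0,0,0,0,0],[0,0,0,0,0,0],[0,0,0,0,0,0],[0,0,0,0,0,0],[0,0,0,0,0,0]]';python3 -c "
from h import *
st()"; python3 -m handwheel '[[0,0,0,0,0,0],[0,0,0,0,0,0],[0,0,0,0,0,0],[0,0,0,0,0,0],[0,0,0,0,0,0]]' -1;python3 -m handwheel '[[0,-0.5,0,0,0,0],[0,-1.5,0,0,0,0],[0,-2.5,0,0,0,0],[0,-3.6,0,0,0,0],[0,-4,0,0,0,0]]'; python3 -c "
from h import *
st(); plan([.5945,.1430,.1],46)"
```

```text
clock: 47.22
eef_pos: [0.416, 0.303, -0.0019]
tool_rot: [0.657, -0.265, 0.263, -0.655]
ft_force: [-0.0, -0.5, 1.0]
grip_width: 0.0856
clock: 47.85
eef_pos: [0.4183, 0.3041, 0.0008]
tool_rot: [-0.656, 0.264, -0.264, 0.656]
ft_force: [0.1, 0.3, 0.5]
grip_width: 0.0858
t47.85 p [0.4183 0.3041 0.0008] zyaw 46.17 ydown -1.0000 F [0.0627 0.3213 0.4926] w 0.0858 j [ 0.6286  0.4923 -0.2882  0.7896 -0.      1.3936]
clock: 48.48
eef_pos: [0.4185, 0.3043, 0.0012]
tool_rot: [-0.656, 0.264, -0.264, 0.656]
ft_force: [-1.1, 0.6, 5.6]
grip_width: 0.0573
clock: 49.1
eef_pos: [0.4191, 0.3047, 0.1025]
tool_rot: [-0.655, 0.263, -0.265, 0.657]
ft_force: [-0.1, -0.1, -0.6]
grip_width: 0.0574
t49.10 p [0.4191 0.3047 0.1025] zyaw 46.17 ydown -1.0000 F [-0.1082 -0.1114 -0.5804] w 0.0574 j [ 0.6286  0.3662 -0.1724  1.0288  0.      1.3935]
shift [9.5397 0.1056 0.1941] turn [-0.0193  0.017   0.0033]
```

```bash
python3 -m handwheel '[[2,0,0,0,0,0],[4.4,0,0,0,0,0],[6.8,0,0.1,0,0,0],[9,0,0.19,0,0,0],[9.54,0.1,0.19,0,0,0]]'; python3 -m handwheel '[[0,0,0,0,0,0],[0,0,0,0,0,0],[0,0,0,0,0,0],[0,0,0,0,0,0],[0,0,0,0,0,0]]'; python3 -c "
from h import *
st(); plan([.5945,.1430,.0385],46);snap('wrist','w24.png');snap('side','s24.png')"
```

```text
clock: 49.72
eef_pos: [0.5955, 0.1395, 0.0972]
tool_rot: [0.656, -0.265, 0.265, -0.655]
ft_force: [-0.3, 0.2, -1.7]
grip_width: 0.0575
clock: 50.35
eef_pos: [0.5932, 0.1428, 0.0982]
tool_rot: [-0.656, 0.264, -0.264, 0.656]
ft_force: [0.2, -0.3, -1.0]
grip_width: 0.0574
t50.35 p [0.5932 0.1428 0.0982] zyaw 46.23 ydown -1.0000 F [ 0.2092 -0.3275 -0.9601] w 0.0574 j [0.2363 0.539  0.0948 1.1263 0.     1.0002]
shift [0.0328 2.3872 0.0402] turn [-0.0013  0.0229  0.0006]
```

View pics/s24.png

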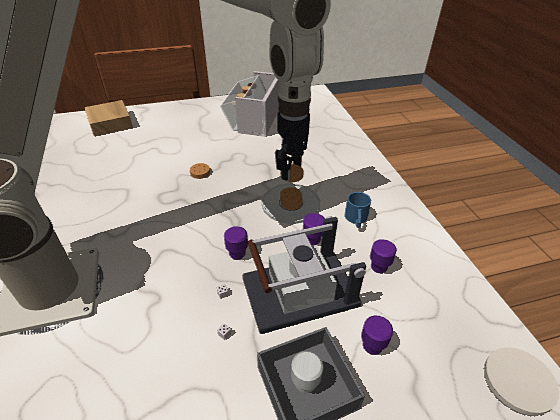

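```bash
python3 -m handwheel '[[0.03,0.6,0.04,0,0,0],[0.03,1.2,0.04,0,0,0],[0.03,1.8,0.04,0,0,0],[0.03,2.25,0.04,0,0,0],[0.03,2.35,0.04,0,0,0]]'; python3 -m handwheel '[[0,0,0,0,0,0],[0,0,0,0,0,0],[0,0,0,0,0,0],[0,0,0,0,0,0],[0,0,0,0,0,0]]'; python3 -c "
from h import *
st()"
```

```text
clock: 51.08
eef_pos: [0.5938, 0.1422, 0.0376]
tool_rot: [0.657, -0.265, 0.263, -0.655]
ft_force: [-0.4, -0.6, -0.7]
grip_width: 0.0575
clock: 51.7
eef_pos: [0.5948, 0.1425, 0.0394]
tool_rot: [-0.656, 0.264, -0.264, 0.656]
ft_force: [-0.5, -0.7, -0.4]
grip_width: 0.057
t51.70 p [0.5948 0.1425 0.0394] zyaw 46.17 ydown -1.0000 F [-0.5082 -0.6824 -0.367 ] w 0.0570 j [0.2351 0.5975 0.0281 1.0011 0.     1.    ]
```

```bash
python3 -m handwheel '[[0,0.04,0,0,0,0],[0,0.04,0,0,0,0],[0,0.04,0,0,0,0],[0,0.04,0,0,0,0],[0,-1,0,0,0,0]]' 1; python3 -m handwheel '[[0,-1,0,0,0,0],[0,-3,0,0,0,0],[-2,-4,0,0,0,0],[-4,-4,0,0,0,0],[-6,-4,0,0,0,0]]'; python3 bis.py w25; python3 -c "
from h import *
plan([.3708,.3485,.1],46)"
```

```text
clock: 52.32
eef_pos: [0.5926, 0.1419, 0.0621]
tool_rot: [0.657, -0.266, 0.262, -0.655]
ft_force: [0.4, 0.1, 0.2]
grip_width: 0.0853
clock: 52.95
eef_pos: [0.4858, 0.2473, 0.1649]
tool_rot: [-0.655, 0.264, -0.264, 0.656]
ft_force: [0.4, -0.0, -0.3]
grip_width: 0.0857
[262  23  30  26 583] [276.4494  35.446 ] [0.3706 0.3487 0.012 ]
[275 326  20  28 451] [283.561  340.3969] [0.6063 0.1308 0.012 ]
t53.00 p [0.4809 0.2509 0.1646] zyaw 46.46 ydown -1.0000 F [-3.5728  0.2849 -0.2824] w 0.0852 j [ 0.4783  0.3621 -0.0036  1.2069  0.0045  1.2382]
shift [-5.8696  2.6136 -0.2014] turn [ 0.0015  0.0462 -0.0276]
```

View pics/w25.png

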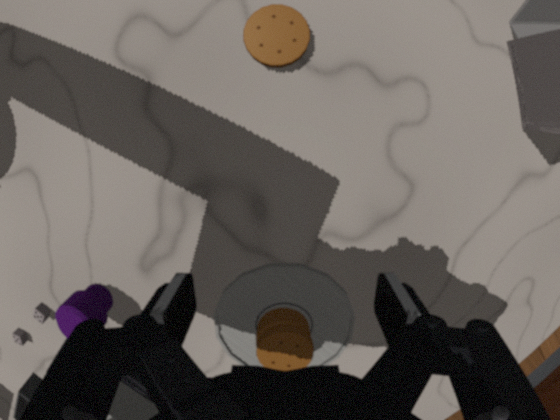

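```bash
python3 -m handwheel '[[-2,0.5,-0.1,0,0,0],[-4,1,-0.2,0,0,0],[-5.7,1.8,-0.2,0,0,0],[-5.7,2.6,-0.2,0,0,0],[-5.7,2.6,-0.2,0,0,0]]'; python3 -m handwheel '[[0,0,0,0,0,0],[0,0,0,0,0,0],[0,0,0,0,0,0],[0,0,0,0,0,0],[0,0,0,0,0,0]]'; python3 bis.py w26; python3 -c "
from h import *
plan([.3706,.3487,.0012],46)"
```

```text
clock: 53.62
eef_pos: [0.3788, 0.3407, 0.0979]
tool_rot: [0.657, -0.264, 0.263, -0.655]
ft_force: [-0.5, -0.8, -0.6]
grip_width: 0.0856
clock: 54.25
eef_pos: [0.3804, 0.3413, 0.0993]
tool_rot: [-0.656, 0.264, -0.264, 0.656]
ft_force: [0.7, 0.5, -0.5]
grip_width: 0.0853
[266 189  34  33 831] [282.2082 205.0614] [0.3701 0.3494 0.012 ]
t54.30 p [0.3803 0.3413 0.0992] zyaw 46.16 ydown -1.0000 F [ 0.8042 -0.1177  1.1915] w 0.0855 j [ 0.7315  0.3593 -0.1925  1.019   0.      1.4966]
shift [-0.4832  3.9219 -0.0554] turn [-0.0003  0.0163  0.    ]
```

```bash
python3 -m handwheel '[[-0.48,0.5,-0.06,0,0,0],[-0.48,1.5,-0.06,0,0,0],[-0.48,2.6,-0.06,0,0,0],[-0.5,3.6,-0.06,0,0,0],[-0.5,3.92,-0.06,0,0,0]]'; python3 -m handwheel '[[0,0,0,0,0,0],[0,0,0,0,0,0],[0,0,0,0,0,0],[0,0,0,0,0,0],[0,0,0,0,0,0]]';python3 -c "
from h import *
st()"; python3 -m handwheel '[[0,0,0,0,0,0],[0,0,0,0,0,0],[0,0,0,0,0,0],[0,0,0,0,0,0],[0,0,0,0,0,0]]' -1;python3 -m handwheel '[[0,-0.5,0,0,0,0],[0,-1.5,0,0,0,0],[0,-2.5,0,0,0,0],[0,-3.6,0,0,0,0],[0,-4.6,0,0,0,0]]'; python3 -c "
from h import *
st(); plan([.5945,.1430,.115],46)"
```

```text
clock: 54.92
eef_pos: [0.3681, 0.348, -0.0011]
tool_rot: [0.658, -0.264, 0.263, -0.655]
ft_force: [-0.6, -0.1, -0.7]
grip_width: 0.0854
clock: 55.55
eef_pos: [0.3704, 0.3491, 0.0015]
tool_rot: [-0.656, 0.264, -0.264, 0.656]
ft_force: [0.3, 0.1, 0.2]
grip_width: 0.0857
t55.55 p [0.3704 0.3491 0.0015] zyaw 46.17 ydown -1.0000 F [0.256  0.0508 0.1766] w 0.0857 j [ 0.7558  0.4787 -0.3103  0.7811 -0.      1.5208]
clock: 56.18
eef_pos: [0.3705, 0.3492, 0.0019]
tool_rot: [-0.656, 0.264, -0.264, 0.656]
ft_force: [-1.0, -0.1, 4.5]
grip_width: 0.0577
clock: 56.8
eef_pos: [0.3702, 0.349, 0.1177]
tool_rot: [-0.656, 0.264, -0.264, 0.656]
ft_force: [0.5, 0.2, -1.2]
grip_width: 0.0576
t56.80 p [0.3702 0.349  0.1177] zyaw 46.17 ydown -1.0000 F [ 0.5035  0.1635 -1.1645] w 0.0576 j [ 0.7559  0.3364 -0.1726  1.0612  0.      1.5209]
shift [12.179   0.1088  0.269 ] turn [-0.0035  0.0172 -0.0001]
```

```bash
python3 -m handwheel '[[2.2,0,0,0,0,0],[4.6,0,0.1,0,0,0],[7,0,0.15,0,0,0],[9.4,0,0.2,0,0,0],[11.6,0,0.27,0,0,0]]'; python3 -m handwheel '[[0.57,0,0,0,0,0],[0.57,0,0,0,0,0],[0.57,0,0,0,0,0],[0.57,0,0,0,0,0],[0.57,0,0,0,0,0]]'; python3 -c "
from h import *
st(); plan([.5945,.1430,.0547],46);snap('wrist','w27.png')"
```

```text
clock: 57.42
eef_pos: [0.5854, 0.1514, 0.1168]
tool_rot: [-0.656, 0.264, -0.264, 0.656]
ft_force: [0.6, 0.5, -0.4]
grip_width: 0.0574
clock: 58.05
eef_pos: [0.5937, 0.1442, 0.1164]
tool_rot: [-0.656, 0.263, -0.263, 0.656]
ft_force: [-1.2, 0.1, 0.1]
grip_width: 0.0576
t58.05 p [0.5937 0.1442 0.1164] zyaw 46.27 ydown -1.0000 F [-1.1655  0.1492  0.1059] w 0.0576 j [0.2382 0.5261 0.1235 1.1683 0.0001 1.0014]
shift [ 0.0571  2.4689 -0.0119] turn [-0.0002  0.0273 -0.0005]
```

View pics/w27.png

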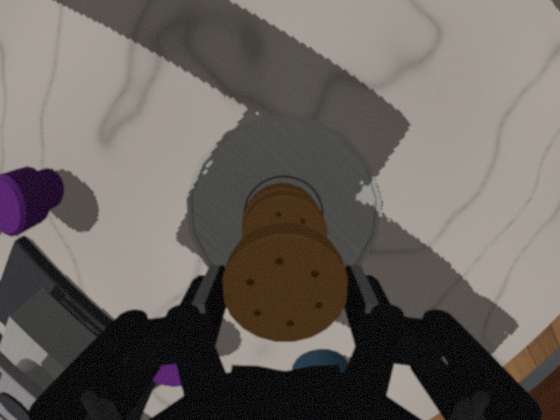

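```bash
python3 -m handwheel '[[0.06,0.6,0,0,0,0],[0.06,1.3,0,0,0,0],[0.06,1.9,0,0,0,0],[0.06,2.35,0,0,0,0],[0.06,2.47,0,0,0,0]]'; python3 -m handwheel '[[0,0,0,0,0,0],[0,0,0,0,0,0],[0,0,0,0,0,0],[0,0,0,0,0,0],[0,0,0,0,0,0]]'; python3 -c "
from h import *
st()"
```

```text
clock: 58.72
eef_pos: [0.5947, 0.1419, 0.0539]
tool_rot: [0.656, -0.264, 0.263, -0.656]
ft_force: [-5.0, -0.7, 9.9]
grip_width: 0.0572
clock: 59.35
eef_pos: [0.5955, 0.1421, 0.0545]
tool_rot: [-0.656, 0.264, -0.264, 0.656]
ft_force: [0.2, -0.9, 0.7]
grip_width: 0.0573
t59.35 p [0.5955 0.1421 0.0545] zyaw 46.17 ydown -1.0000 F [ 0.2099 -0.9097  0.6513] w 0.0573 j [0.2342 0.583  0.0468 1.0343 0.     0.9992]
```

Resting on the stack; release and retreat, then inspect everything.

```bash
python3 -m handwheel '[[0,0,0,0,0,0],[0,0,0,0,0,0],[0,0,0,0,0,0],[0,0,0,0,0,0],[0,-1,0,0,0,0]]' 1; python3 -m handwheel '[[0,-1,0,0,0,0],[0,-3,0,0,0,0],[-1,-5,0,0,0,0],[-3,-6,0,0,0,0],[-5,-6,0,0,0,0]]'; python3 -m handwheel '[[0,0,0,0,0,0],[0,0,0,0,0,0],[0,0,0,0,0,0],[0,0,0,0,0,0],[0,0,0,0,0,0]]'; python3 -c "
from h import *
st()
for n in ('wrist','side','scene'): snap(n,n+'28.png')
a=cv2.imread('pics/side28.png')[150:330,220:400];b=cv2.imread('pics/scene28.png')[150:330,180:380]
cv2.imwrite('pics/o.png',np.hstack([cv2.resize(a,(400,400),interpolation=cv2.INTER_CUBIC),cv2.resize(b,(400,400),interpolation=cv2.INTER_CUBIC)]))"
```

```text
clock: 59.98
eef_pos: [0.5934, 0.1416, 0.0774]
tool_rot: [0.657, -0.265, 0.262, -0.655]
ft_force: [0.3, 0.7, 0.0]
grip_width: 0.0853
clock: 60.6
eef_pos: [0.506, 0.2299, 0.2326]
tool_rot: [-0.654, 0.263, -0.266, 0.658]
ft_force: [0.3, 1.0, -0.2]
grip_width: 0.0854
clock: 61.22
eef_pos: [0.5056, 0.228, 0.2291]
tool_rot: [0.656, -0.264, 0.264, -0.656]
ft_force: [0.4, -0.2, -0.1]
grip_width: 0.0852
t61.23 p [0.5056 0.228  0.2291] zyaw 46.10 ydown -1.0000 F [ 0.4493 -0.2255 -0.1204] w 0.0852 j [ 0.4237  0.3513  0.1513  1.3714 -0.      1.1899]
```

View pics/o.png

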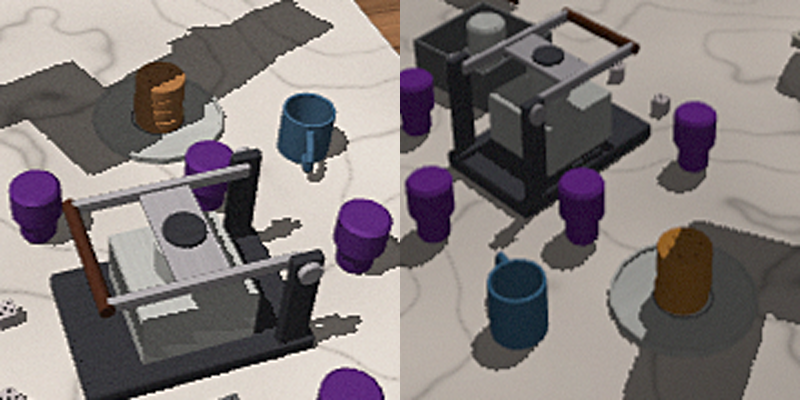

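View pics/wrist28.png

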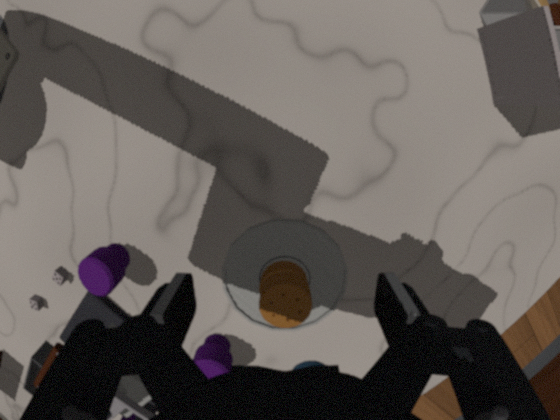

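View pics/side28.png

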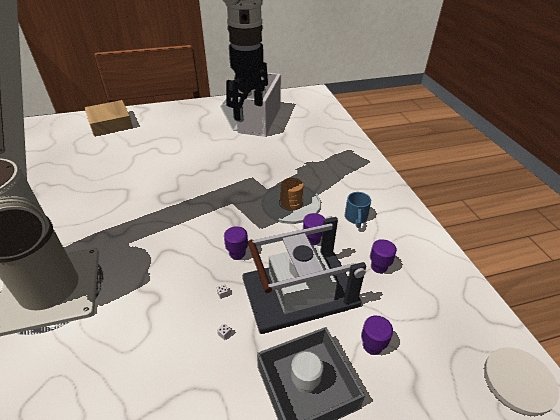

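```bash
python3 -c "
from h import *
d=load('side28.npz');s=load('scene28.npz');w=load('wrist28.npz')
a=cv2.imread('pics/side28.png')[165:225,260:325];b=cv2.imread('pics/scene28.png')[240:310,280:365];e=cv2.imread('pics/wrist28.png')[215:335,220:350]
cv2.imwrite('pics/p.png',np.hstack([cv2.resize(x,(266,300),interpolation=cv2.INTER_CUBIC) for x in (a,b,e)]))
print(at(w,286,302,.068,True),at(d,292,184.5,.068),at(s,322.5,259.5,.068))
for z in (.004,.02,.036,.052,.068): print(z,proj(d,[.5948,.1425,z]),proj(s,[.5948,.1425,z]))"
```

```text
[0.5924 0.1472 0.068 ] [0.5953 0.1372 0.068 ] [0.5926 0.1395 0.068 ]
0.004 [[290.5213 201.6442]] [[321.6174 283.3859]]
0.02 [[290.694  197.2066]] [[321.9159 277.8271]]
0.036 [[290.8703 192.6784]] [[322.2192 272.1772]]
0.052 [[291.0502 188.0569]] [[322.5276 266.4341]]
0.068 [[291.2339 183.339 ]] [[322.8411 260.5954]]
```

View pics/p.png

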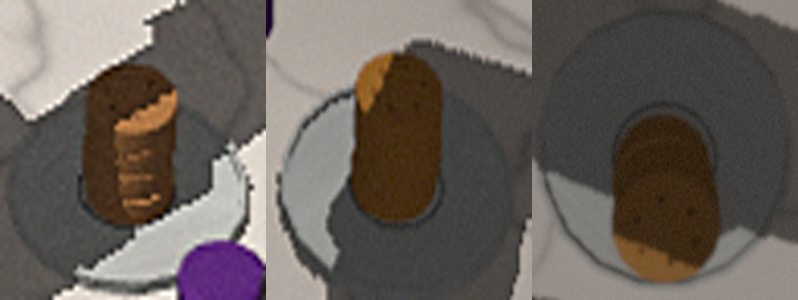

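```bash
python3 -c "
from h import *
bot.job_done(); st()"
```

```text
the job is handed in; nothing more can be done
the job is handed in; nothing more can be done
```

The whole job is done and handed in at about 61 s of the 210 s allowed. No verdict was reported.

**What I did**
- **Clamp and used capsule:** I swung the clamp up to about 1.63 rad and set the used capsule down in the grey tub. It is standing in the tub in the last pictures.
- **Fresh capsule:** I stood the pale capsule in the cradle; the four purple ones were left alone. I then closed the clamp until it met its stop at about 41 N at the wrist.
- **Biscuits:** all four are stacked on the tray. One had been knocked aside during the run, so I measured its position again before picking it up.

**Last checks**
- **Clamp:** the bar in the side view fits an angle of about 0 to 0.02 rad (limit 0.07). With the clamp shut I could not see the capsule's shoulder, so "home" is inferred from that angle and the stop.
- **Biscuit stack:** it looks flat and upright in all three cameras. They place the top biscuit within about 2 mm of the tray's centre in x. In y they disagree by up to 10 mm (0.137, 0.140 and 0.147 m, against a centre of about 0.143), so each reading is within about 6 mm of the centre (limit 12 mm).
- **Bystanders:** the cup and dice look where they were at the start, and the arm stood clear of everything.

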